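Empty an organiser insert onto the counting scale

TASK

Load every rubber buffer onto the counting scale: first push the scale's lever into the far notch so that the pan is locked and leave it there while you load, then lift the insert that holds the buffers straight up out of the organiser frame, keeping it level until it is clear of the frame and its neighbours, tip all its buffers into the pan, set the empty insert back fully home in its own cell, and add the buffers lying loose on the bench. When everything is in the pan and the insert is back, pull the lever over into the near notch to weigh. Leave the other two inserts and the lamps on the bench where they are.

Things in the scene. Friction and masses are not known exactly. Their poses are not given: they have to be found in the camera images.
- frame: grey organiser frame fixed to the bench, 135 x 209 x 38 mm (x, y, z), origin under its centre; floor 4 mm thick; three open cells in a row along its y, at y = -68, 0 and +68 mm, each 63 mm wide (y) and 125 mm long (x), walls 5 mm thick and 38 mm high. Each cell holds one insert
- insert_a_grip (a point): the insert that holds the buffers, in any of the cells: black open tray 120 x 58 x 60 mm (x, y, z), 2.5 mm to spare all round in its cell. A crossbar (10 mm wide, 60-68 mm up) carries a handle fin 12 mm thick (y), 30 mm long (x), its top 112 mm above the underside. The point lies in the fin, 92 mm above the underside, 20 mm to +x of the tray's middle; tray axes. 120-195 g empty
- insert_a_lip (a point): middle of the same insert's pouring lip, at its -x end: 80 mm to -x of insert_a_grip and 50 mm below it. The -x end of the tray is an open chute, a ramp at about 39 degrees that rises from the tray floor, 10 mm to -x of the middle, up to this lip 42 mm above the underside; the side walls run on to 60 mm. The buffers stand on the floor, under and around the crossbar
- insert_b_grip (a point): a second insert of the same shape, holding flat amber lenses, in another cell, point at the same place in its fin; leave alone
- insert_c_grip (a point): a third insert of the same shape, holding small bulbs, in another cell, point at the same place in its fin; leave alone
- pan (a point): centre of the inner floor of the counting scale's square steel pan, 36 mm above the bench; inside 138 x 138 mm, walls 4 mm thick and 30 mm above this floor. Axes are the scale's: x away from the robot when the scale is square to it, z up. The scale is fixed, housing 150 x 150 mm
- lever_pivot (a point): pivot of the scale's lever, on the scale's right (-y) side, 40 mm above the bench, axes are the scale's; the lever swings in the x-z plane of this point
- lever_knob (a point): centre of the lever's black ball knob, 26 mm in diameter, 100 mm from the pivot on a 9 mm thick rod
- lever (a joint): lever angle, rad: 0 upright, positive leaning to the scale's +x (away from the robot), range -0.8 to 0.8. A quadrant 60 mm about the pivot has two notches flanked by brass pins: far (pan locked) at +0.5, near (weigh) at -0.5; right in a notch means within 0.14. Starts between them; held by friction (3 N at the knob), it stays where it is left
- dome_lens: loose amber dome lens, 48 mm in diameter, 34 mm high, origin under its centre; leave alone
- tail_lamp: loose red and amber tail lamp, 60 x 130 x 38 mm, origin under its centre; leave alone
- side_marker: loose amber side marker lamp, 35 x 70 x 24 mm, origin under its centre; leave alone
- buffer0_center (a point): rubber lamp-mount buffer: black cylinder 20 mm in diameter and 20 mm tall, steel dot on each end face, 14 g; the point is its centre, z along the cylinder's axis. Starts in insert_a; may be absent
- buffer1_center (a point): rubber lamp-mount buffer: black cylinder 20 mm in diameter and 20 mm tall, steel dot on each end face, 14 g; the point is its centre, z along the cylinder's axis. Starts in insert_a; may be absent
- buffer2_center (a point): rubber lamp-mount buffer: black cylinder 20 mm in diameter and 20 mm tall, steel dot on each end face, 14 g; the point is its centre, z along the cylinder's axis. Starts in insert_a; may be absent
- buffer3_center (a point): rubber lamp-mount buffer: black cylinder 20 mm in diameter and 20 mm tall, steel dot on each end face, 14 g; the point is its centre, z along the cylinder's axis. Starts in insert_a; may be absent
- buffer4_center (a point): rubber lamp-mount buffer: black cylinder 20 mm in diameter and 20 mm tall, steel dot on each end face, 14 g; the point is its centre, z along the cylinder's axis. Starts in insert_a; may be absent
- buffer5_center (a point): rubber lamp-mount buffer: black cylinder 20 mm in diameter and 20 mm tall, steel dot on each end face, 14 g; the point is its centre, z along the cylinder's axis. Starts in insert_a; may be absent
- buffer6_center (a point): rubber lamp-mount buffer: black cylinder 20 mm in diameter and 20 mm tall, steel dot on each end face, 14 g; the point is its centre, z along the cylinder's axis. Starts upright, loose on the bench near the robot; may be absent
- buffer7_center (a point): rubber lamp-mount buffer: black cylinder 20 mm in diameter and 20 mm tall, steel dot on each end face, 14 g; the point is its centre, z along the cylinder's axis. Starts upright, loose on the bench near the robot; may be absent
- buffer8_center (a point): rubber lamp-mount buffer: black cylinder 20 mm in diameter and 20 mm tall, steel dot on each end face, 14 g; the point is its centre, z along the cylinder's axis. Starts upright, loose on the bench near the robot; may be absent
Not all that is in view belongs to the job. What is shaped like the part that bears insert_a_grip but pink, turquoise or yellow is not meant.

How it is judged (in metres and radians):
On the way, in this order (a step that is already met when the one before it is completed fails the run):
1. the lever stands in the far notch (pan locked) (value of joint lever between 0.36 and 0.64 rad), for 0.2 s.
2. the insert is lifted level, clear of the frame (z of insert_a_grip in the frame of frame above 0.14 m and angle between insert_a_grip's own z axis and vertical below 0.35 rad), for 0.1 s.
3. every buffer is in the pan and the insert is back home in its cell, the lever still in the far notch (all of step 1 and x of buffer0_center in the frame of pan between -0.071 and 0.071 m and y of buffer0_center in the frame of pan between -0.071 and 0.071 m and z of buffer0_center in the frame of pan between -0.002 and 0.05 m and x of buffer1_center in the frame of pan between -0.071 and 0.071 m and y of buffer1_center in the frame of pan between -0.071 and 0.071 m and z of buffer1_center in the frame of pan between -0.002 and 0.05 m and x of buffer2_center in the frame of pan between -0.071 and 0.071 m and y of buffer2_center in the frame of pan between -0.071 and 0.071 m and z of buffer2_center in the frame of pan between -0.002 and 0.05 m and x of buffer3_center in the frame of pan between -0.071 and 0.071 m and y of buffer3_center in the frame of pan between -0.071 and 0.071 m and z of buffer3_center in the frame of pan between -0.002 and 0.05 m and x of buffer4_center in the frame of pan between -0.071 and 0.071 m and y of buffer4_center in the frame of pan between -0.071 and 0.071 m and z of buffer4_center in the frame of pan between -0.002 and 0.05 m and x of buffer5_center in the frame of pan between -0.071 and 0.071 m and y of buffer5_center in the frame of pan between -0.071 and 0.071 m and z of buffer5_center in the frame of pan between -0.002 and 0.05 m and x of buffer6_center in the frame of pan between -0.071 and 0.071 m and y of buffer6_center in the frame of pan between -0.071 and 0.071 m and z of buffer6_center in the frame of pan between -0.002 and 0.05 m and x of buffer7_center in the frame of pan between -0.071 and 0.071 m and y of buffer7_center in the frame of pan between -0.071 and 0.071 m and z of buffer7_center in the frame of pan between -0.002 and 0.05 m and x of buffer8_center in the frame of pan between -0.071 and 0.071 m and y of buffer8_center in the frame of pan between -0.071 and 0.071 m and z of buffer8_center in the frame of pan between -0.002 and 0.05 m and z of insert_a_grip in the frame of frame between 0.085 and 0.102 m and angle between insert_a_grip's own z axis and vertical below 0.1 rad and x of insert_a_grip in the frame of frame between 0.005 and 0.035 m and y of insert_a_grip in the frame of frame between -0.085 and 0.085 m), for 0.3 s.
4. the lever stands in the near notch (weigh) (value of joint lever between -0.64 and -0.36 rad), for 0.2 s.
At the end, for the whole second after the job is handed in: Every buffer present lies in the scale's pan; the emptied insert stands in its cell, down on the frame's floor (within 6 mm) and level (within 0.1 rad); the lever is in the near notch, -0.5 rad within 0.14 (all of step 4 and x of buffer0_center in the frame of pan between -0.071 and 0.071 m and y of buffer0_center in the frame of pan between -0.071 and 0.071 m and z of buffer0_center in the frame of pan between -0.002 and 0.05 m and x of buffer1_center in the frame of pan between -0.071 and 0.071 m and y of buffer1_center in the frame of pan between -0.071 and 0.071 m and z of buffer1_center in the frame of pan between -0.002 and 0.05 m and x of buffer2_center in the frame of pan between -0.071 and 0.071 m and y of buffer2_center in the frame of pan between -0.071 and 0.071 m and z of buffer2_center in the frame of pan between -0.002 and 0.05 m and x of buffer3_center in the frame of pan between -0.071 and 0.071 m and y of buffer3_center in the frame of pan between -0.071 and 0.071 m and z of buffer3_center in the frame of pan between -0.002 and 0.05 m and x of buffer4_center in the frame of pan between -0.071 and 0.071 m and y of buffer4_center in the frame of pan between -0.071 and 0.071 m and z of buffer4_center in the frame of pan between -0.002 and 0.05 m and x of buffer5_center in the frame of pan between -0.071 and 0.071 m and y of buffer5_center in the frame of pan between -0.071 and 0.071 m and z of buffer5_center in the frame of pan between -0.002 and 0.05 m and x of buffer6_center in the frame of pan between -0.071 and 0.071 m and y of buffer6_center in the frame of pan between -0.071 and 0.071 m and z of buffer6_center in the frame of pan between -0.002 and 0.05 m and x of buffer7_center in the frame of pan between -0.071 and 0.071 m and y of buffer7_center in the frame of pan between -0.071 and 0.071 m and z of buffer7_center in the frame of pan between -0.002 and 0.05 m and x of buffer8_center in the frame of pan between -0.071 and 0.071 m and y of buffer8_center in the frame of pan between -0.071 and 0.071 m and z of buffer8_center in the frame of pan between -0.002 and 0.05 m and z of insert_a_grip in the frame of frame between 0.085 and 0.102 m and angle between insert_a_grip's own z axis and vertical below 0.1 rad and x of insert_a_grip in the frame of frame between 0.005 and 0.035 m and y of insert_a_grip in the frame of frame between -0.085 and 0.085 m); the robot touches nothing.
It fails at once if the insert is tipped (more than 0.35 rad) before it is clear of the frame (angle between insert_a_grip's own z axis and vertical above 0.35 rad and z of insert_a_grip in the frame of frame below 0.125 m and horizontal distance between insert_a_grip and frame below 0.12 m).
It fails at once if another insert is shifted by more than 20 mm (distance of any of insert_b_grip, insert_c_grip from where it was at the start of the episode above 0.02 m).
It fails at once if a lamp on the bench is shifted by more than 30 mm (distance of any of dome_lens, tail_lamp, side_marker from where it was at the start of the episode above 0.03 m).
Of buffer0, buffer1, buffer2, buffer3, buffer4, buffer5 only 3 to 6 are there at a start; the rules pass over those that are not, and their reading is None.
Of buffer6, buffer7, buffer8 only 2 to 3 are there at a start; the rules pass over those that are not, and their reading is None.
At some moment in a run one of buffer6, buffer7, buffer8 may be knocked a few centimetres aside while the robot is not near it.
It also fails if it takes over 208 s, if anything falls off the work surface, if the arm or the gripper's body presses on something with over 40 N, if the wrist force passes 120 N, or if a joint passes its speed limit or range.

ROBOT

A 7-joint arm with a two-finger parallel gripper is mounted at the origin on the work surface. World frame = base frame: x ahead of the robot, y to its left, z up, the work surface at z = 0. Lengths are in mm, angles in rad, forces in N, time in s.
With the tool pointing down it reaches from about 400 to 850 mm from the base axis. Payload 6.9 kg.
Tool frame: the origin (TCP) lies midway between the tips of the shut fingers; the grasp point (between the pads) lies bot.hold_point_z behind it (bot.hold_point_z is the distance from the TCP to the grasp point, in mm); z points along the fingers, y is the line along which they close (so a half turn about z gives the same grasp; the last joint's range is limited). The gripper opens to 85 mm and grips with 20 to 120 N. Pads are 22 mm wide; open, the fingers measure 114 mm over their backs; the gripper's body (76 mm by 85 mm) begins 54 mm behind the grasp point. The pads swing forward as they close: fully open they stand 13 mm farther back than shut.
Start: joints at [-1.071, 0.507, -0.238, 1.5, 0.126, 1.149, -0.155], TCP at [240.407, 576.902, 231.275] pointing down, gripper open.
Joint ranges: [-3.08, 3.08], [-0.24, 2.05], [-1.43, 1.35], [0, 2.5], [-1.52, 4.66], [0.17, 1.96], [-2.89, 2.89]. Speed limits (rad/s): [2.39, 2.39, 3.14, 3.14, 3.14, 3.14, 3.14].

INTERFACE

Orientations are given as a unit quaternion [w, x, y, z].
In Python, from workcell import bot, vision, finder gives the robot as it stands.
- The arm moves only by the shell command python3 -m pendant 'ROWS' [OPENING] [FORCE]. ROWS is JSON, a list of rows, each a list of 4 numbers: the shift along the world's x, y, z in mm, then the turn about the world's z in rad. A call has 1 to 20 rows; each row shifts and turns the commanded pose from where the row before left it; what a row does not reach is not made up. A row lasts 1/8 s, in which the tool goes at most 62.5 mm and 10.7 degrees, less where a joint would pass 70% of its speed; a pose out of reach is approached as far as the arm can. A call is refused whole if a number of a shift passes 62.5 or a number of a turn 0.188, either way. A call with a gripper value outside its range is refused whole. OPENING is the opening, from -1 (shut) to 1 (fully open), so that 0 is half open, set as the call begins (- or left out, the last holds). The fingers move at their own pace and stop on an object; FORCE is the grip in N (left out, the last holds). Time passes only in rows, so rows that do not move let the fingers close. It gives the time, the measured TCP pose, the force, the opening and the grip force at its end, in the units of the state.
- bot.get_obs(): the state, without advancing time (a new reading comes with each control period).
- vision.camera(name): name is "scene" or "side" or "wrist"; returns a dict with "pixels" (384x512x3 uint8, red, green, blue), "z_map" (384x512 float32, mm along the optical axis (not along the pixel's ray), 0 where there is no reading), "camera_matrix" (3x3 intrinsics, pixels), "R" (3x3) and "t" (3): a world point X has camera coordinates R X + t; the wrist camera has in their place "tool_from_camera" (4x4, takes a point from camera to tool coordinates, whose origin is the TCP and whose axes are the flange's). Camera axes: x right, y down, z forward; pixel columns grow to the right and rows downward; lengths in mm; the calibration is good to about 2 mm. The wrist camera is an equidistant fisheye: a pixel r from the principal point sees the ray r / f radians off the axis. A picture is of the moment at which its call begins: read the wrist's pose just before it.
- bot.sign_off(): hands the job in; it is judged then, once.
Trained networks look in a picture, given as the dict that the camera call returned (one of the last four; its "shot" number tells which), for a name from the list of things; names that differ only in an ending like _2 or _b are one class to them, and where a whole thing is asked for, a point or a joint stands for the part that bears it (a point fixed in the world has none). Each returns a list of dicts, best first, with "confidence" (0 to 1); they miss things now and then, are a little off and sometimes report something else, mostly with a low value. They report only what shows in the picture. A call takes as long as a camera call. They do not tell look-alikes from the thing itself.
- finder.masks_of(picture, query): "mask" (384x512 bool, what is visible of it) and "uv" ([column, row] in pixels, amid what is visible of it).
- finder.place_of(picture, query): "uv" ([column, row] in pixels: a listed point, or the origin of a listed thing).
The state is a dict: "time": time; "joints": joint angles; "qvel": joint speeds; "tau": joint torques, N m; "eef_pos": TCP position; "orientation": TCP orientation; "ft_force": force on the tool from outside, world axes, zero at the start; "ft_torque": the same for the moment, N m; "width": opening from 0.0 (shut) to 1.0 (fully open); "grasp_force": force on a finger pad.
Only numpy, scipy, OpenCV 4.12 (cv2) and the standard library are available. Lean on these libraries where they do the work, as an engineer would, in place of code of your own. Each camera call takes 0.05 s, during which the arm holds its last target. There are 200 camera calls.

## Working session

There is one attempt and no reset: what is moved stays moved. The work goes in short steps, Python scripts to look and compute and a shell command to move; the robot and the scene stay as the last step left them, time stands still between calls to the robot, and variables do not carry over. Pictures are saved under pics/ and viewed, at most 14 in all, crops included, and the job is handed in when it is done.

```bash
ls; mkdir -p pics; cat > h.py <<'E'
import numpy as np, cv2
from workcell import bot, vision, finder
from scipy.spatial.transform import Rotation as Ro
def pose():
    o=bot.get_obs(); q=o['orientation']; return np.array(o['eef_pos']), Ro.from_quat([q[1],q[2],q[3],q[0]]).as_matrix()
def shot(n):
    p,R=pose(); s=vision.camera(n); s['name']=n; s['p'],s['Rt']=p,R; return s
def ray(s,uv):
    K=s['camera_matrix']; x=(np.array(uv[:2],float)-K[:2,2])/[K[0,0],K[1,1]]
    if s['name']!='wrist':
        d=np.array([x[0],x[1],1.]); return -s['R'].T@s['t'], s['R'].T@d
    r=np.hypot(*x); d=np.array([*(np.sin(r)*x/max(r,1e-9)),np.cos(r)]); T=np.array(s['tool_from_camera'])
    return s['p']+s['Rt']@T[:3,3], s['Rt']@T[:3,:3]@d
def at_z(s,uv,z):
    o,d=ray(s,uv); return o+d*(z-o[2])/d[2]
def depth(s,uv):
    u,v=int(round(uv[0])),int(round(uv[1])); w=s['z_map'][max(v-1,0):v+2,max(u-1,0):u+2]; w=w[w>0]
    if not len(w): return None
    zz=np.median(w); o,d=ray(s,uv)
    if s['name']!='wrist': return o+d*zz
    x=(np.array(uv[:2])-s['camera_matrix'][:2,2])/s['camera_matrix'][0,0]
    return o+d*zz/np.cos(np.hypot(*x))
def save(s,f,c=None,k=1.5):
    im=s['pixels'][:,:,::-1]
    if c: im=im[c[1]:c[3],c[0]:c[2]]
    cv2.imwrite('pics/'+f,cv2.resize(im,None,fx=k,fy=k,interpolation=cv2.INTER_CUBIC))
def cloud(s):
    v,u=np.mgrid[:384,:512]; K=s['camera_matrix']; z=s['z_map']
    c=np.stack([(u-K[0,2])/K[0,0]*z,(v-K[1,2])/K[1,1]*z,z],-1)
    P=(c-s['t'])@s['R']; P[z<=0]=np.nan; return P
E
python3 - <<'E'
from h import *
np.set_printoptions(precision=1,suppress=True)
print(bot.hold_point_z, bot.get_obs()['orientation'],bot.get_obs()['width'])
Q=['frame','insert_a_grip','insert_a_lip','insert_b_grip','insert_c_grip','pan','lever_pivot','lever_knob','dome_lens','tail_lamp','side_marker','buffer0_center','buffer6_center']
for n in ['scene','side']:
    s=shot(n); save(s,n+'0.png'); print(n,-s['R'].T@s['t'])
    for q in Q:
        for r in finder.place_of(s,q)[:8]:
            if r['confidence']>.15: print(n,q,round(r['confidence'],2),np.array(r['uv']),depth(s,r['uv']))
E
```

```text
pics
18.700000000000003 [-0.   0.2  1.  -0. ] 0.999238897366026
scene [1313.4  179.3  810.7]
scene frame 0.62 [291.7 229.6] [598.1 194.2  20.3]
scene insert_a_grip 0.94 [191.2 139. ] [ 334.7 -139.4   86.9]
scene insert_a_grip 0.84 [300.2 151.2] [351.1 195.8  93.7]
scene insert_a_grip 0.76 [396.2 162.9] [344.1 477.5  80.3]
scene insert_a_grip 0.62 [261.6 211.2] [626.1 115.1 105.1]
scene insert_a_lip 0.95 [214.5 149.3] [327.  -69.8  50.4]
scene insert_a_lip 0.86 [272.6 159. ] [335.  114.7  41.5]
scene insert_a_lip 0.69 [367.4 169.1] [336.4 403.3  40.7]
scene insert_a_lip 0.61 [269.6 203. ] [534.1 127.3  46. ]
scene insert_a_lip 0.38 [101.2 154.3] [ 348.5 -445.1    0.1]
scene insert_b_grip 0.94 [291.7 216. ] [629.  189.5 103.4]
scene insert_c_grip 0.92 [320.4 216.2] [631.  257.5 115.9]
scene pan 0.95 [148.8 197. ] [ 553.6 -208.    36.3]
scene pan 0.5 [262.  214.1] [625.  116.3  94. ]
scene pan 0.44 [114.  185.3] [ 541.1 -310.1   54.3]
scene pan 0.3 [100.8 158.5] [ 542.7 -324.2  148.7]
scene lever_pivot 0.84 [114.3 185.7] [ 490.2 -341.8    2.9]
scene lever_knob 0.56 [102.3 157.7] [ 540.8
[... 761 characters left out ...]
9] [338.9 117.1  37.2]
side insert_a_lip 0.69 [148.6 172.3] [353.2 413.2  27.7]
side insert_b_grip 0.77 [262.3 162.7] [617.2 178.9 104.3]
side insert_b_grip 0.58 [179.4 192.7] [402.3 301.9   2.5]
side insert_c_grip 0.83 [250.8 155.6] [621.6 248.   86.2]
side pan 0.58 [336.8 281.8] [ 561.6 -211.9   34.9]
side lever_pivot 0.76 [354.8 323. ] [ 493.1 -327.7   90.2]
side lever_knob 0.68 [375.7 296.1] [ 531.2 -328.8  148.6]
side dome_lens 0.71 [333.  226.1] [684.3 -63.5  18. ]
side tail_lamp 0.81 [310.6 183.4] [740.9 102.4  25.8]
side side_marker 0.67 [188.2 158.5] [496.7 441.1   7.4]
side side_marker 0.54 [272.6 175.8] [606.  111.1 106.4]
side buffer6_center 0.61 [178.6 193.1] [399.9 302.5   1.6]
```

View pics/scene0.png

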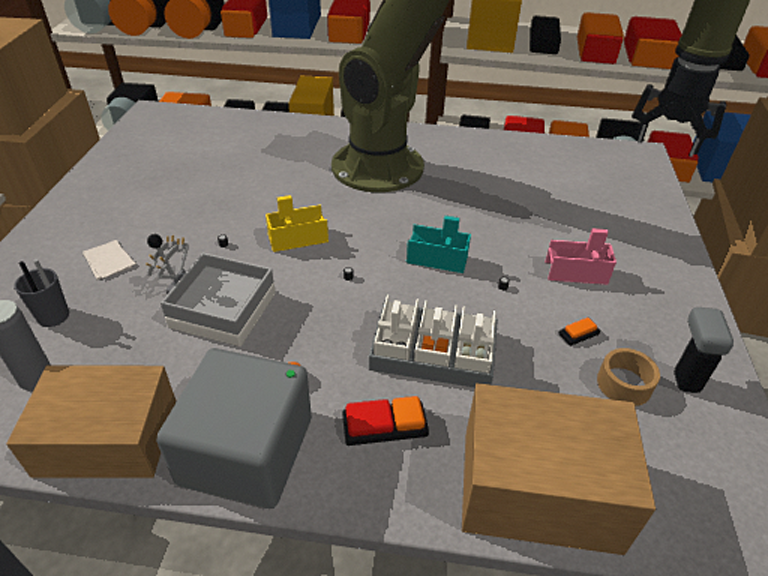

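View pics/side0.png

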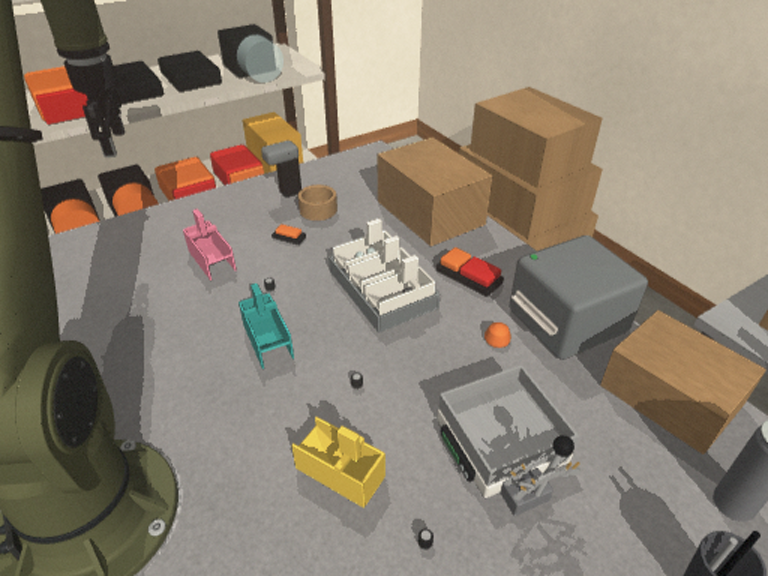

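Scene: decoys are yellow (298,225), turquoise (440,250) and pink (583,262). The frame holds three white-looking inserts at (393,330), (437,335) and (477,340). Loose buffers show at (223,240), (348,273) and (503,283), the pan at (217,300) and the knob at (154,241). I'll measure these and crop in on the frame.

```bash
python3 - <<'E'
from h import *
np.set_printoptions(precision=1,suppress=True)
S=shot('scene'); D=shot('side')
save(S,'crop_frame.png',(235,185,345,260),7)
for s in (S,D):
    P=cloud(s); x,y,z=P[...,0],P[...,1],P[...,2]
    for nm,(x0,x1,y0,y1,z0,z1) in dict(rim=(430,680,-310,-110,61,71),panfloor=(450,660,-300,-120,33,39),frame=(500,700,60,320,34,41),fins=(560,680,60,320,109,123),knob=(450,600,-370,-280,120,175)).items():
        m=(x>x0)&(x<x1)&(y>y0)&(y<y1)&(z>z0)&(z<z1)
        if m.sum()<5: print(s['name'],nm,m.sum()); continue
        q=P[m]; r=cv2.minAreaRect(q[:,:2].astype(np.float32)); print(s['name'],nm,m.sum(),'c',np.array(r[0]),'sz',np.array(r[1]),'ang',round(r[2],1),'mean',q.mean(0))
        if nm=='fins':
            for c in (120,188,256):
                k=np.abs(q[:,1]-c)<32
                if k.sum(): print('   fin',k.sum(),q[k].mean(0),q[k].min(0),q[k].max(0))
    if s is S:
        for uv in [(148.7,160.5),(232,182),(335.5,189)]: print('buf S',at_z(s,uv,10))
    else:
        for uv in [(284,359),(238,253.5),(179.5,189.5)]: print('buf D',at_z(s,uv,10))
    for q in ('insert_b_grip','insert_c_grip','insert_a_grip'):
        for r in finder.place_of(s,q)[:6]:
            if r['confidence']>.3: print(s['name'],q,round(r['confidence'],2),at_z(s,r['uv'],96))
    for r in finder.place_of(s,'frame')[:1]: print('frame',at_z(s,r['uv'],0))
    for r in finder.place_of(s,'pan')[:1]: print('pan',at_z(s,r['uv'],36))
    for r in finder.masks_of(s,'lever_knob')[:1]: 
        print('knob',r['uv'],depth(s,r['uv']),np.nanmedian(P[r['mask']],0))
E
```

```text
scene rim 420 c [ 554.  -226.3] sz [174.5 151.3] ang 81.4 mean [ 559.6 -217.3   64.9]
scene panfloor 1307 c [ 558.4 -214. ] sz [148.7 149.6] ang 80.8 mean [ 548.6 -218.5   36. ]
scene frame 790 c [594.9 187.1] sz [208.9 139.9] ang 87.0 mean [610.8 194.8  37.6]
scene fins 148 c [615.8 186. ] sz [148.9  31.2] ang 86.5 mean [618. 186. 115.]
   fin 50 [613.9 117.9 115.2] [596.3 111.7 109.2] [627.5 123.8 119. ]
   fin 49 [618.  187.2 114.9] [600.4 181.1 110.5] [631.5 193.  118.1]
   fin 49 [622.  254.4 115. ] [604.8 248.9 109.4] [635.2 261.1 118. ]
scene knob 85 c [ 539.2 -322.4] sz [21.8 23.9] ang 73.7 mean [ 541.9 -320.6  141.7]
buf S [ 366.4 -276.6   10. ]
buf S [425.7   3.1  10. ]
buf S [407.5 311.8  10. ]
scene insert_b_grip 0.68 [669.  187.9  96. ]
scene insert_b_grip 0.58 [623.7 191.4  96. ]
scene insert_c_grip 0.69 [597.3 422.3  96. ]
scene insert_a_grip 0.8 [ 348.4 -144.3   96. ]
scene insert_a_grip 0.69 [671.9 183.4  96. ]
scene insert_a_grip 0.62 [633.9 118.1  96. ]
scene insert_a_grip 0.61 [363.5 476.3  96. ]
scene insert_a_grip 0.56 [343.  191.9  96. ]
frame [580.3 186.2   0.
[... 488 characters left out ...]
3.2 122.  117.4]
   fin 37 [613.3 182.6 113.4] [599.  176.  109.1] [629.4 190.8 117.4]
   fin 36 [617.  250.7 113.3] [603.1 245.5 109.4] [633.4 257.5 116.4]
side knob 170 c [ 533.8 -326.4] sz [21.4 25. ] ang 23.0 mean [ 531.5 -328.   143.1]
buf D [ 365.6 -281.3   10. ]
buf D [426.5  -1.1  10. ]
buf D [405.9 306.7  10. ]
side insert_b_grip 0.8 [614.2 187.3  96. ]
side insert_c_grip 0.87 [613.4 224.7  96. ]
side insert_a_grip 0.89 [ 328.1 -144.5   96. ]
side insert_a_grip 0.86 [609.2 125.9  96. ]
side insert_a_grip 0.83 [342.1 186.4  96. ]
side insert_a_grip 0.56 [326.6 470.6  96. ]
frame [605.4 193.9   0. ]
pan [ 552.7 -218.7   36. ]
knob [266.3, 188.7] [606.7 141.   39. ] [596.  112.5  49.6]
```

View pics/crop_frame.png

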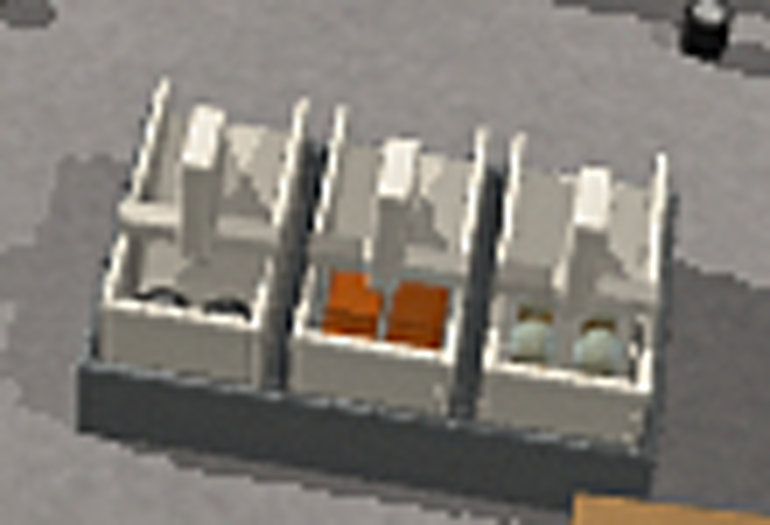

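Choice: insert_a is the -y insert, at crop (185,250), with black buffers inside. The middle one holds amber lenses and the +y one bulbs. Next I go to the scale and look with the wrist camera.

```bash
python3 -m pendant '[[0,0,50,0],[0,0,50,0],[17,-46,0,0.013],[17,-46,0,0.013],[17,-46,0,0.013],[17,-46,0,0.013],[17,-46,0,0.013],[17,-46,0,0.013],[17,-46,0,0.013],[17,-46,0,0.013],[17,-46,0,0.013],[17,-46,0,0.013],[17,-46,0,0.013],[17,-46,0,0.013],[17,-46,0,0.013],[17,-46,0,0.013],[17,-46,0,0.013],[17,-46,0,0.013],[17,-46,0,0.013],[17,-46,0,0.013]]' -1 && python3 -m pendant '[[0,0,0,0],[0,0,0,0]]'
python3 - <<'E'
from h import *
np.set_printoptions(precision=1,suppress=True)
s=shot('wrist'); save(s,'w1.png'); print(s['p'],s['Rt'])
for q in ['pan','lever_pivot','lever_knob']:
    for r in finder.place_of(s,q)[:3]: print(q,round(r['confidence'],2),r['uv'],depth(s,r['uv']),at_z(s,r['uv'],{'pan':36,'lever_pivot':40,'lever_knob':139}[q]))
E
```

```text
time: 4.6
eef_pos: [547.0, -252.4, 331.4]
orientation: [0.0, 0.08, 0.997, 0.0]
ft_force: [1.2, 0.6, 0.8]
width: -0.001
grasp_force: 0.0
time: 4.85
eef_pos: [546.3, -250.5, 331.0]
orientation: [-0.0, 0.08, 0.997, 0.0]
ft_force: [0.8, 0.6, -0.3]
width: 0.002
grasp_force: 0.0
[ 546.3 -250.5  331. ] [[-1.   0.2 -0. ]
 [ 0.2  1.   0. ]
 [ 0.   0.  -1. ]]
pan 0.75 [281.7, 157.1] [ 554.9 -213.4   36.1] [ 554.9 -213.4   36. ]
lever_pivot 0.59 [205.8, 143.1] [ 509.7 -308.7  105.4] [ 515.1 -320.9   40. ]
lever_knob 0.71 [193.0, 170.3] [ 533.6 -320.6  150.8] [ 535.6 -323.6  139. ]
lever_knob 0.35 [382.6, 217.5] [684.  -54.3  28.2] [ 633.2 -100.4  139. ]
```

View pics/w1.png

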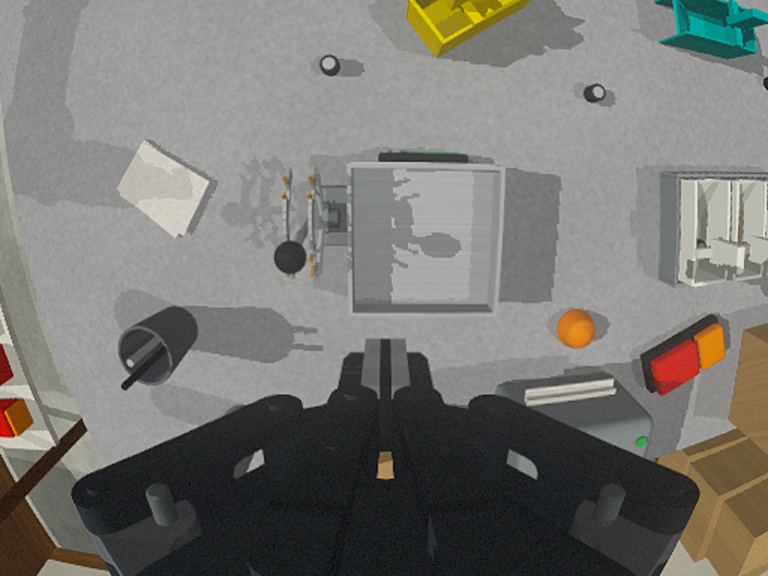

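Wrist view: knob at (290,257), between quadrant pins at (285,180) and (287,275). The pan spans (350..500, 165..313), and loose buffers are at (330,65) and (595,93). The lever is at about +0.2, so I'll push it roughly 28 mm further.

```bash
python3 -m pendant '[[-38,-32,0,0],[-38,-32,0,0],[0,0,-50,0],[0,0,-50,0],[0,0,-50,0],[0,0,-40,0],[0,0,-18,0],[0,0,0,0],[12,-2,0,0],[12,-2,0,0],[12,-2,0,0],[10,-2,0,0],[8,-1,0,0],[8,-1,0,0],[6,-1,0,0],[0,0,0,0],[0,0,0,0]]' 
python3 - <<'E'
from h import *
np.set_printoptions(precision=1,suppress=True)
s=shot('wrist'); print(s['p'])
for q in ['lever_pivot','lever_knob']:
    for r in finder.place_of(s,q)[:2]: print(q,round(r['confidence'],2),r['uv'],depth(s,r['uv']),at_z(s,r['uv'],{'lever_pivot':40,'lever_knob':128}[q]))
for n in ('scene','side'):
    s=shot(n); save(s,n+'1.png')
    for r in finder.place_of(s,'lever_knob')[:2]: print(n,round(r['confidence'],2),r['uv'],depth(s,r['uv']),at_z(s,r['uv'],128))
E
```

```text
time: 7.18
eef_pos: [538.6, -326.2, 123.5]
orientation: [0.0, 0.08, 0.997, -0.0]
ft_force: [-2.4, 0.8, -1.9]
width: 0.003
grasp_force: 1.2
[ 538.6 -326.2  123.5]
lever_pivot 0.75 [257.6, 168.8] [ 515.9 -321.5   46.4] [ 517.2 -321.7   40. ]
lever_pivot 0.7 [486.5, 267.5] [684.9 -59.3  18.1] [666.1 -81.9  40. ]
scene 0.7 [98.0, 168.8] [ 570.4 -322.8  136.4] [ 561.2 -329.1  128. ]
side 0.67 [387.1, 292.0] [ 535.2 -344.4  177.1] [ 570.2 -326.6  128. ]
side 0.27 [192.1, 158.2] [507.2 432.8   9.5] [446.4 275.3 128. ]
```

```bash
python3 -m pendant '[[-20,3,0,0],[-25,4,0,0],[0,0,50,0],[0,0,50,0],[10,10,50,0],[10,20,50,0],[20,20,0,0],[0,0,0,0],[0,0,0,0]]' 
python3 - <<'E'
from h import *
np.set_printoptions(precision=1,suppress=True)
s=shot('wrist'); print(s['p'])
for q in ['pan','lever_pivot','lever_knob','buffer6_center']:
    for r in finder.place_of(s,q)[:3]: print(q,round(r['confidence'],2),r['uv'],depth(s,r['uv']),at_z(s,r['uv'],{'pan':36,'lever_pivot':40,'lever_knob':128}.get(q,10)))
save(s,'w2.png',(130,60,380,250),3)
E
```

```text
time: 8.65
eef_pos: [533.3, -269.5, 323.3]
orientation: [0.0, 0.08, 0.997, -0.0]
ft_force: [-0.3, -0.2, -0.3]
width: 0.0
grasp_force: 0.0
[ 533.3 -269.5  323.3]
pan 0.59 [294.9, 165.5] [ 556.2 -215.6   36. ] [ 556.2 -215.6   36. ]
lever_pivot 0.77 [216.4, 150.9] [ 520.2 -331.9   -0.2] [ 515.6 -325.6   40. ]
lever_knob 0.9 [212.7, 202.9] [ 562.3 -325.4  142.1] [ 566.5 -328.3  128. ]
```

View pics/w2.png

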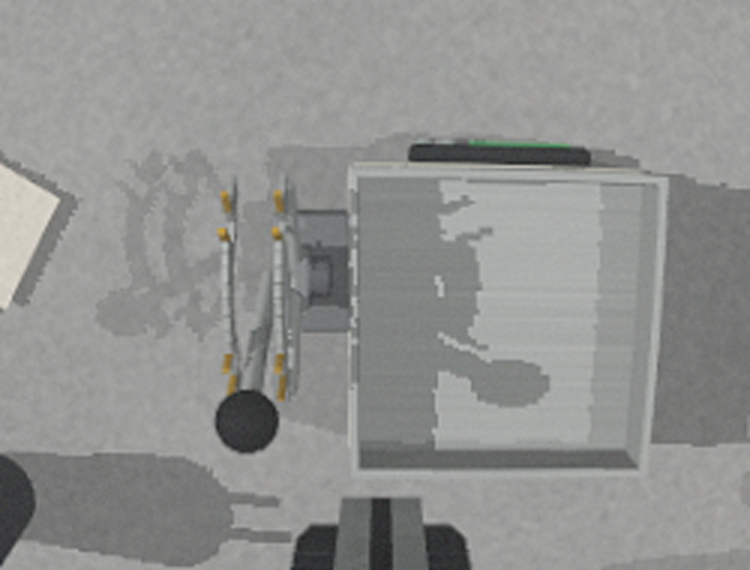

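The knob top is at z 142 and 47 mm ahead of the pivot, so the lever is at about +0.48 and sits between the far pins. On to insert_a.

```bash
python3 -m pendant '[[10,48,0,0.0125],[10,48,0,0.0125],[10,48,0,0.0125],[10,48,0,0.0125],[10,48,0,0.0125],[10,48,0,0.0125],[10,48,0,0.0125],[8,48,-20,0.0125],[0,0,0,0],[0,0,0,0],[0,0,0,0]]' 0 120
cat > fin.py <<'E'
from h import *
np.set_printoptions(precision=1,suppress=True)
s=shot('wrist'); print(s['p'],s['Rt'][:,1])
for q in ['insert_a_grip','frame']:
    for r in finder.place_of(s,q)[:5]: print(q,round(r['confidence'],2),r['uv'],depth(s,r['uv']),at_z(s,r['uv'],96 if q!='frame' else 0))
K=s['camera_matrix']; z=s['z_map']; v,u=np.mgrid[:384,:512]
x=np.stack([(u-K[0,2])/K[0,0],(v-K[1,2])/K[1,1]],-1); r=np.linalg.norm(x,axis=-1)
d=np.dstack([x*(np.sin(r)/np.maximum(r,1e-9))[...,None],np.cos(r)])*(z/np.cos(r))[...,None]
T=np.array(s['tool_from_camera']); P=(d@T[:3,:3].T+T[:3,3])@s['Rt'].T+s['p']
m=(z>0)&(P[...,2]>110)&(P[...,2]<120)&(P[...,0]>560)&(P[...,0]<670)&(P[...,1]>60)&(P[...,1]<320)
n,L=cv2.connectedComponents(m.astype(np.uint8))
for i in range(1,n):
    q=P[L==i]
    if len(q)>30: rr=cv2.minAreaRect(q[:,:2].astype(np.float32)); print('fin',len(q),np.array(rr[0]),np.array(rr[1]),round(rr[2],1),q[:,2].mean())
E
python3 fin.py; python3 -c "
from h import *
s=shot('wrist'); save(s,'w3.png')"
```

```text
time: 10.28
eef_pos: [611.7, 113.0, 303.8]
orientation: [0.0, 0.032, 0.999, -0.0]
ft_force: [0.3, -0.7, 1.0]
width: 0.504
grasp_force: 0.0
[611.7 113.  303.8] [ 0.1  1.  -0. ]
insert_a_grip 0.7 [260.4, 162.7] [604.1 117.8 116.1] [607.8 117.9  96. ]
insert_a_grip 0.39 [52.1, 141.4] [ 553.7 -219.4   36.6] [ 552.3 -170.6   96. ]
fin 264 [609.9 118.3] [11.5 29. ] 86.3 116.30533622066072
fin 291 [614.8 187. ] [12.6 30.6] 85.2 115.75205839099247
fin 242 [618.4 254. ] [12.3 28.4] 88.3 115.56352983116557
```

View pics/w3.png

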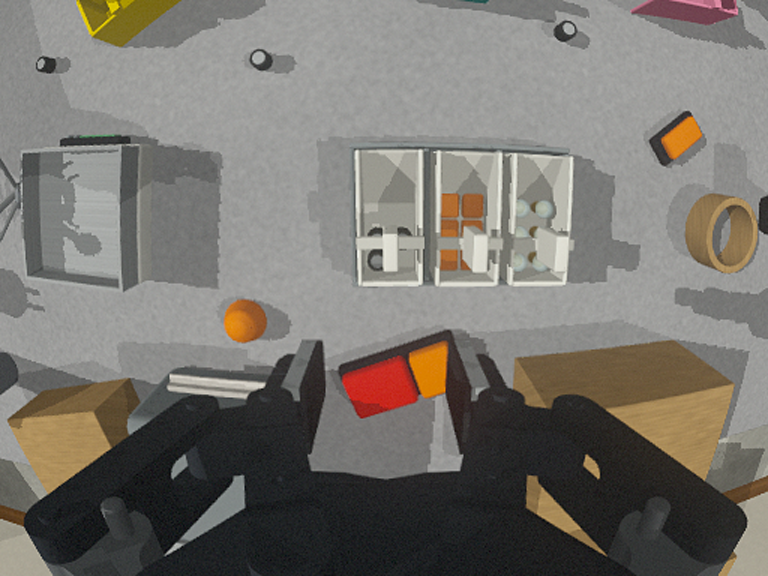

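Fin a is at (390,250) in the wrist picture, measured (610.5,117.7) at yaw -3.5°. At least four buffers sit around its crossbar. Descend, grip and lift.

```bash
python3 -m pendant '[[-1.2,4.7,-50,0],[0,0,-50,0],[0,0,-40,0],[0,0,-40,0],[0,0,-25,0],[0,0,-19,0],[0,0,0,0]]' 0 120 && python3 -m pendant '[[0,0,0,0],[0,0,0,0],[0,0,0,0],[0,0,0,0],[0,0,4,0],[0,0,0,0]]' -1 120 && python3 -m pendant '[[0,0,8,0],[0,0,15,0],[0,0,20,0],[0,0,20,0],[0,0,20,0],[0,0,20,0],[0,0,20,0],[0,0,20,0],[0,0,0,0],[0,0,0,0]]' -1 120
python3 -c "
from h import *
s=shot('side'); save(s,'s3.png',(200,90,380,220),4)"
```

```text
time: 11.35
eef_pos: [609.4, 119.1, 78.1]
orientation: [-0.001, 0.031, 1.0, -0.0]
ft_force: [0.2, -0.6, 0.4]
width: 0.501
grasp_force: 0.0
time: 12.1
eef_pos: [610.1, 119.6, 83.3]
orientation: [-0.0, 0.03, 1.0, -0.0]
ft_force: [0.2, -0.1, -1.6]
width: 0.123
grasp_force: 117.9
time: 13.35
eef_pos: [609.8, 119.6, 226.0]
orientation: [-0.0, 0.03, 1.0, -0.0]
ft_force: [-0.4, 0.2, -1.8]
width: 0.123
grasp_force: 118.1
```

View pics/s3.png

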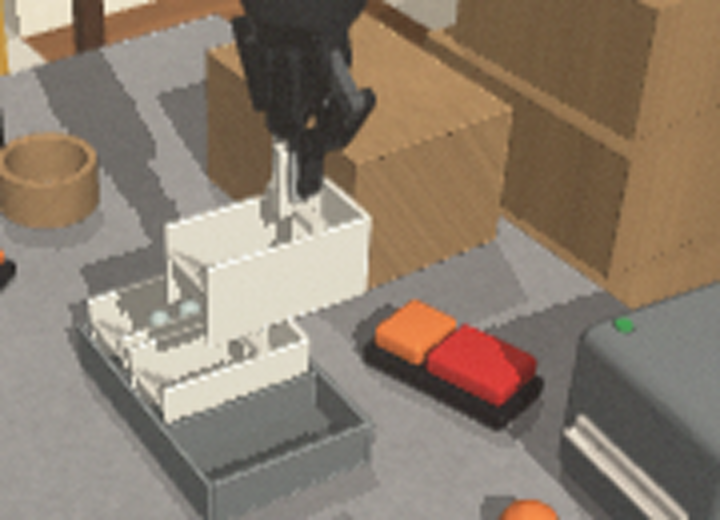

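The insert came up level and at the right size. Tipping has to be done in the grip: I'll lay the insert's lip end over the pan's +y rim and push toward -y, so it pivots in the pads. First turn the lip toward the pan.

```bash
python3 -m pendant '[[-3.4,-21,0,0.18],[-3.4,-21,0,0.18],[-3.4,-21,0,0.18],[-3.4,-21,0,0.18],[-3.4,-21,0,0.18],[-3.4,-21,0,0.18],[-3.4,-21,0,0.18],[-3.4,-21,0,0.18],[0,0,0,0.03],[0,0,0,0],[0,0,0,0]]'
python3 - <<'E'
from h import *
np.set_printoptions(precision=2,suppress=True)
o=bot.get_obs(); print(o['joints'],pose()[1])
# rim edges of pan in scale axes from scene+side
a=np.deg2rad(-9.2); ex=np.array([np.cos(a),np.sin(a)]); ey=np.array([-ex[1],ex[0]]); c=np.array([555.5,-214.5])
for n in('scene','side'):
    s=shot(n); P=cloud(s); q=P[(P[...,2]>62)&(P[...,2]<70)]; X=(q[:,:2]-c)@ex; Y=(q[:,:2]-c)@ey
    for nm,A,B in(('X',X,Y),('Y',Y,X)):
        for sg in(-1,1):
            m=(abs(B)<60)&(A*sg>60)&(A*sg<85); print(n,nm,sg,m.sum(),np.median(A[m]) if m.any() else 0)
    save(s,n+'4.png',(90,90,410,300),2.4)
E
```

```text
time: 14.78
eef_pos: [582.8, -48.1, 225.8]
orientation: [-0.0, -0.648, 0.762, 0.0]
ft_force: [1.0, -0.3, -1.3]
width: 0.122
grasp_force: 118.2
[ 0.24  0.45 -0.31  1.62  0.15  1.09  2.87] [[-0.16 -0.99 -0.  ]
 [-0.99  0.16  0.  ]
 [-0.    0.   -1.  ]]
scene X -1 56 -69.22832599796591
scene X 1 87 72.61435791796103
scene Y -1 78 -68.77757283800808
scene Y 1 71 72.8735490279348
side X -1 121 -71.70556220893822
side X 1 115 70.07645093413609
side Y -1 128 -72.583904778375
side Y 1 109 69.02310205265213
```

View pics/side4.png

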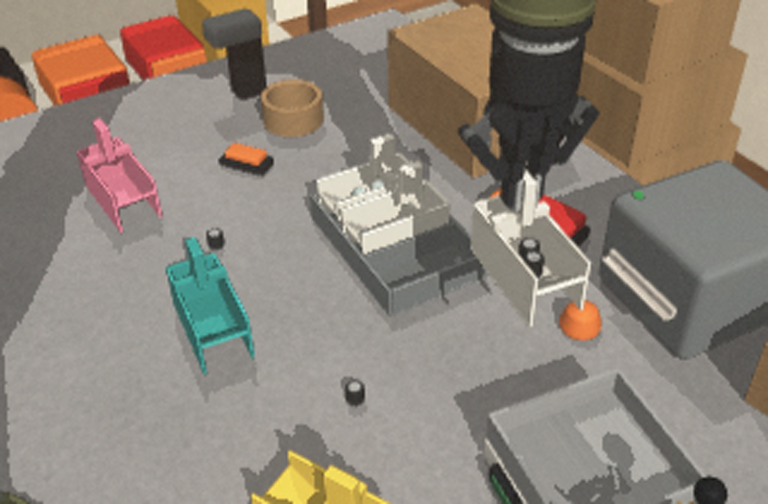

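Side view: insert still level, open-legged lip end at (560,290), two buffers visible at (530,250). Joint 7 is nearly at its limit (2.87 of 2.89), so pouring over the +y rim is out. I'll check the space behind the far (+x) rim.

```bash
python3 - <<'E'
from h import *
np.set_printoptions(precision=0,suppress=True,linewidth=200)
H=np.zeros((14,16))
for n in('scene','side'):
    P=cloud(shot(n)).reshape(-1,3); 
    for x,y,z in P:
        if 620<=x<900 and -340<=y<-20 and z<300:
            i,j=int((x-620)//20),int((y+340)//20); H[i,j]=max(H[i,j],z)
print('cols y from -340 step 20'); 
for i in range(14): print(620+20*i,H[i])
E
```

```text
cols y from -340 step 20
620 [  4.   2.  62.  69.  69.  68.  69.  68.  68.  68.   4.   4.   4. 300. 299.   4.]
640 [ 3.  4.  3.  3.  4.  2.  3.  2. 31. 62.  3.  3.  3.  4.  3.  3.]
660 [ 4.  3.  3.  3.  2.  4.  3.  2.  1.  0.  0.  1.  2. 11. 26. 21.]
680 [ 4.  2.  4.  3.  5.  3.  3.  3.  2.  2.  1.  1.  1. 29. 34. 31.]
700 [ 3.  2.  2.  4.  3.  4.  3.  2.  2.  2.  1.  1.  2. 27. 32.  0.]
720 [ 2.  3.  1.  4.  2.  3.  3.  2.  2.  2. 58. 58. 59. 56.  0.  2.]
740 [  3.   2.   2.   1.   2.   3.   3.   2.   0. 129. 130. 129. 128. 127. 125. 120.]
760 [ 79.  89.  91.  91.  92.  93.  91.   1.   2. 130. 133. 132. 132. 132. 132. 132.]
780 [ 93.  92.  93.  92.  93.  94.  91.   2.   2. 133. 133. 132. 133. 133. 133. 133.]
800 [ 92.  93.  94.  93.  94.  92.  91.   1. 110. 131. 132. 133. 132. 134. 133. 132.]
820 [ 93.  93.  93.  93.  92.  92.  92.   1. 126. 133. 132. 133. 133. 133. 132. 132.]
840 [ 94.  93.  94.  92.  92.  93.  92.   0. 127. 132. 133. 133. 133. 134. 132. 133.]
860 [ 93.  93.  93.  92.  93.  92.  92.   2. 127. 131. 132. 133. 133. 133. 133. 132.]
880 [ 94.  93.  93.  92.  92.  92.  92.   2. 129. 132. 132. 132. 133. 133. 132. 133.]
```

Only a gap of about 120 mm to the wooden box (front at about x 762), which is just enough. I turn back to the scale's yaw and hover behind the far rim.

```bash
python3 -m pendant '[[0,0,10,-0.174],[0,-20,10,-0.174],[10,-22,10,-0.174],[15,-25,0,-0.174],[20,-25,0,-0.174],[20,-25,0,-0.174],[20,-25,0,-0.174],[20,-25,0,-0.174],[20,-25,0,-0.174],[11,-1,0,0],[0,0,0,0],[0,0,0,0]]' -1 120
python3 - <<'E'
from h import *
np.set_printoptions(precision=2,suppress=True)
o=bot.get_obs(); p,R=pose(); print(o['joints'],R[:,1])
a=np.deg2rad(-9.2); ex=np.array([np.cos(a),np.sin(a)]); ey=np.array([-ex[1],ex[0]]); c=np.array([555.5,-214.5])
print('XY',(p[:2]-c)@ex,(p[:2]-c)@ey,'to X157 Y0',c+157*ex-p[:2])
E
```

```text
time: 16.48
eef_pos: [718.8, -240.6, 256.2]
orientation: [-0.0, 0.078, 0.997, 0.0]
ft_force: [0.4, 0.9, -1.2]
width: 0.124
grasp_force: 118.2
[ 0.25  0.72  0.1   1.02 -0.07  1.4   1.75] [0.16 0.99 0.  ]
XY 165.3616346290857 0.30605282394287414 to X157 Y0 [-8.3   1.03]
```

```bash
python3 -m pendant '[[-6,1,-40,0],[0,0,-40,0],[0,0,-30,0],[0,0,-21,0],[0,0,0,0]]' -1 120 && python3 -m pendant '[[0,0,0,0],[0,0,0,0],[-4,0.6,0,0],[-4,0.6,0,0],[0,0,0,0]]' -1 45
python3 -c "
from h import *
s=shot('side'); save(s,'s5.png',(250,130,450,310),3.3)"
```

```text
time: 17.1
eef_pos: [711.6, -239.5, 123.8]
orientation: [-0.002, 0.078, 0.997, 0.001]
ft_force: [-0.3, -1.2, -1.9]
width: 0.12
grasp_force: 118.2
time: 17.73
eef_pos: [706.7, -238.9, 126.5]
orientation: [0.002, 0.078, 0.997, 0.0]
ft_force: [5.0, 1.1, -1.7]
width: 0.124
grasp_force: 118.1
```

View pics/s5.png

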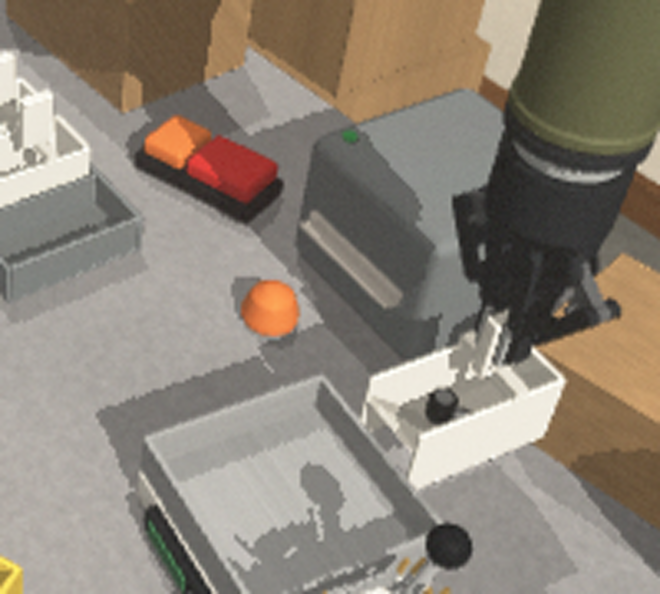

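Contact is made: the lip legs are against the far rim and 5 N is felt. Push along the tipping arc.

```bash
python3 -m pendant '[[-4,0.6,3,0],[-4,0.6,3,0],[0,0,0,0]]' -1 45; python3 -m pendant '[[-5,0.9,4,0],[-5,0.9,4,0],[-5,0.8,4,0],[0,0,0,0]]' -1 45
python3 -c "
from h import *
s=shot('side'); save(s,'s6.png',(280,150,450,290),3.3)"
```

```text
time: 18.15
eef_pos: [700.1, -237.8, 132.6]
orientation: [0.004, 0.078, 0.997, -0.0]
ft_force: [9.2, -0.1, -4.5]
width: 0.126
grasp_force: 117.3
time: 18.65
eef_pos: [684.3, -235.6, 145.0]
orientation: [0.003, 0.078, 0.997, -0.0]
ft_force: [5.3, 0.2, 0.5]
width: 0.123
grasp_force: 117.2
```

View pics/s6.png

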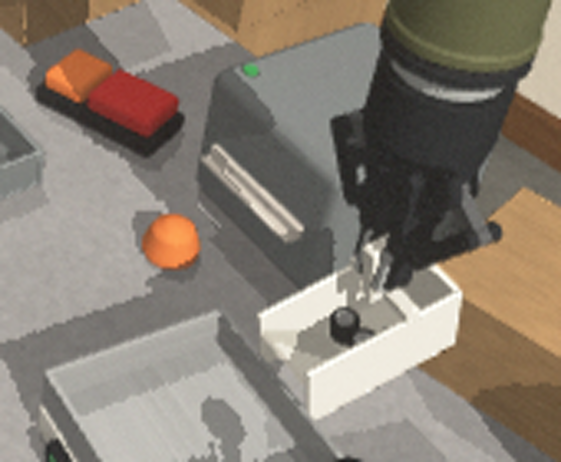

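The tray pivots in the pads and is tilted about 15°, with only 9 N. I continue the arc to about 60°.

```bash
python3 -m pendant '[[-7,1.1,3,0],[-7,1.1,3,0],[-7,1.1,2,0],[-6,1.1,2,0],[0,0,0,0]]' ; python3 -m pendant '[[-7,1.2,1,0],[-7,1.2,1,0],[-7,1.2,1,0],[-7,1.1,1,0],[0,0,0,0]]'; python3 -m pendant '[[-7,1.2,0,0],[-7,1.1,-1,0],[-7,1.1,-1,0],[-7,1.1,-1,0],[0,0,0,0]]'
python3 -c "
from h import *
s=shot('side'); save(s,'s7.png',(280,150,450,320),3.3)"
```

```text
time: 19.32
eef_pos: [657.7, -231.4, 155.5]
orientation: [0.004, 0.078, 0.997, -0.001]
ft_force: [6.3, -2.6, 3.0]
width: 0.126
grasp_force: 115.9
time: 19.95
eef_pos: [629.9, -227.0, 159.7]
orientation: [0.004, 0.078, 0.997, -0.001]
ft_force: [6.8, 0.2, 3.4]
width: 0.125
grasp_force: 115.0
time: 20.58
eef_pos: [602.1, -222.8, 157.4]
orientation: [0.004, 0.078, 0.997, -0.001]
ft_force: [5.0, -0.0, 6.9]
width: 0.125
grasp_force: 115.2
```

View pics/s7.png

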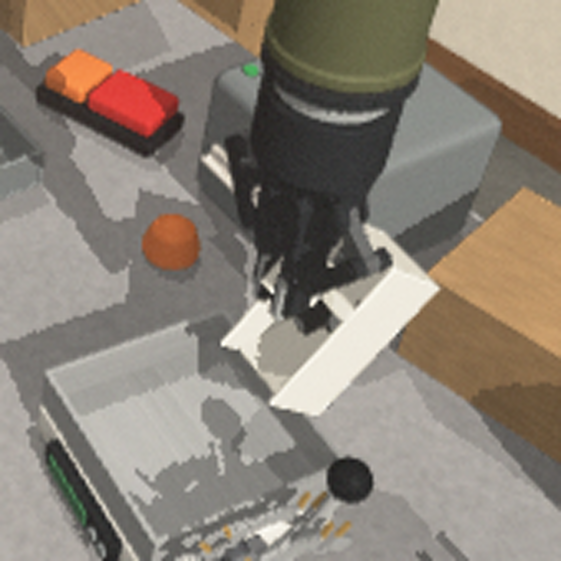

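It is tilted about 55°. Continue to 80–90°.

```bash
python3 -m pendant '[[-7,1.1,-2,0],[-7,1.1,-3,0],[-6,1,-3,0],[0,0,0,0]]'; python3 -m pendant '[[-6,1,-3,0],[-6,0.9,-3,0],[-5,0.8,-4,0],[0,0,0,0]]';  python3 -m pendant '[[-5,0.8,-4,0],[-5,0.8,-4,0],[-5,0.8,-4,0],[0,0,0,0],[0,0,0,0]]'
python3 - <<'E'
from h import *
np.set_printoptions(precision=0,suppress=True)
s=shot('side'); save(s,'s8.png',(280,150,450,320),3.3)
for n in('scene','side','wrist'):
    s=shot(n) 
    for r in finder.place_of(s,'buffer0_center')[:8]: print(n,round(r['confidence'],2),np.array(r['uv']),depth(s,r['uv']))
E
```

```text
time: 21.12
eef_pos: [582.5, -220.1, 150.2]
orientation: [0.005, 0.078, 0.997, -0.001]
ft_force: [3.7, -0.7, 12.7]
width: 0.121
grasp_force: 117.0
time: 21.62
eef_pos: [564.0, -217.7, 139.8]
orientation: [0.004, 0.079, 0.997, -0.001]
ft_force: [-0.1, -1.1, 14.8]
width: 0.123
grasp_force: 120.1
time: 22.25
eef_pos: [547.7, -215.3, 127.2]
orientation: [0.002, 0.079, 0.997, -0.001]
ft_force: [-4.8, -0.7, 14.8]
width: 0.127
grasp_force: 124.1
scene 0.37 [134. 201.] [ 645. -204.  108.]
side 0.56 [357. 281.] [ 588. -245.   55.]
```

View pics/s8.png

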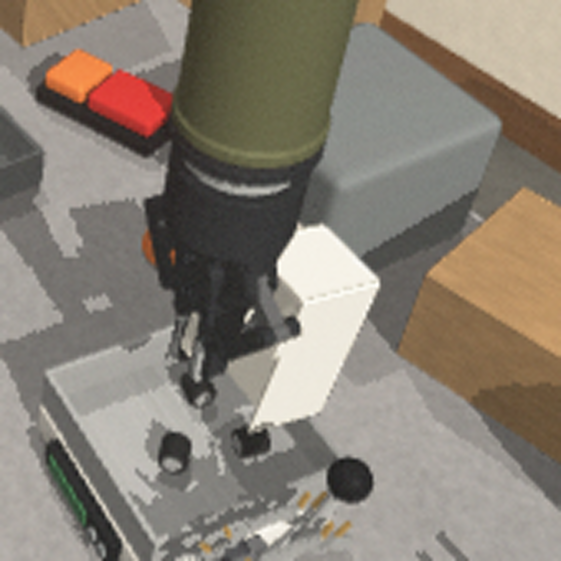

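Tilt is about 88° and three buffers are in the pan. I shake to release any others, then lift clear and count.

```bash
python3 -m pendant '[[0,0,15,0],[-15,0,15,0],[15,0,-20,0],[-20,0,15,0],[20,0,-20,0],[-20,0,20,0],[20,0,-20,0],[0,15,20,0],[0,-15,-20,0],[0,0,0,0]]'; python3 -m pendant '[[0,0,40,0],[0,0,40,0],[0,0,20,0],[0,0,0,0],[0,0,0,0]]'
python3 - <<'E'
from h import *
np.set_printoptions(precision=0,suppress=True)
for n in('scene','side','wrist'):
    s=shot(n); save(s,n+'9.png',None if n=='wrist' else ((70,80,230,250) if n=='scene' else (250,150,420,330)),1 if n=='wrist' else 2)
    for q in('buffer0_center',):
      for r in finder.place_of(s,q)[:9]: print(n,round(r['confidence'],2),np.array(r['uv']),depth(s,r['uv']))
a,b,c=[cv2.imread('pics/%s9.png'%n) for n in('scene','side','wrist')]
t=np.zeros((384,800,3),np.uint8); 
c=c[:300,60:]; b=b[:,:340]; a=a[:,:320]
t[:340,:320]=a; t[:360,330:670]=b; cv2.imwrite('pics/c9.png',t)
E
```

```text
time: 23.85
eef_pos: [546.4, -214.1, 129.5]
orientation: [0.0, 0.079, 0.997, -0.0]
ft_force: [1.3, -0.7, -0.1]
width: 0.12
grasp_force: 121.7
time: 24.48
eef_pos: [545.9, -213.1, 228.4]
orientation: [-0.001, 0.078, 0.997, 0.0]
ft_force: [-0.8, -0.5, -2.5]
width: 0.119
grasp_force: 121.4
scene 0.41 [133. 202.] [ 595. -234.   54.]
scene 0.36 [286. 231.] [604. 181.  17.]
side 0.45 [357. 283.] [ 587. -247.   53.]
wrist 0.57 [238. 209.] [ 584. -240.   56.]
```

View pics/c9.png

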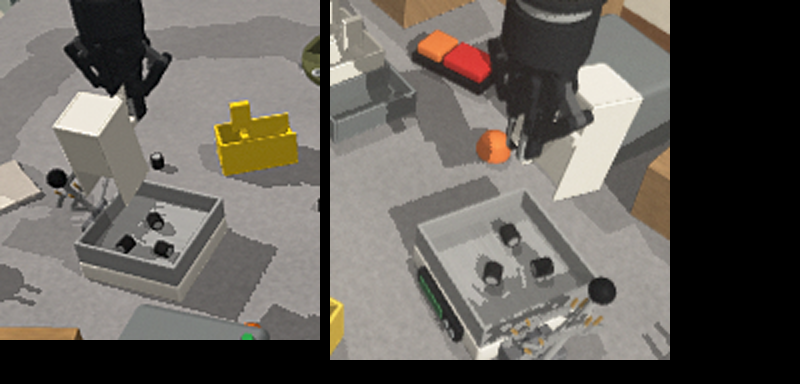

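Three buffers are in the pan: (155,222), (125,244) and (164,249) in the left half. Before levelling, I measure the tray tilt and look for dark parts still inside it.

```bash
python3 - <<'E'
from h import *
np.set_printoptions(precision=2,suppress=True)
a=np.deg2rad(-9.2); ex=np.array([np.cos(a),np.sin(a)]); ey=np.array([-ex[1],ex[0]]); c=np.array([555.5,-214.5])
p,_=pose(); print('tcp',(p[:2]-c)@ex,(p[:2]-c)@ey,p[2])
for n in('scene','side'):
    s=shot(n); P=cloud(s); X=(P[...,:2]-c)@ex; Y=(P[...,:2]-c)@ey; Z=P[...,2]; b=s['pixels'].max(-1)
    m=(X>-20)&(X<130)&(abs(Y)<45)&(Z>120)&(Z<330)&(b>110)
    print(n,m.sum(),'X',np.percentile(X[m],[2,50,98]),'Y',np.percentile(Y[m],[2,98]),'Z',np.percentile(Z[m],[1,99]))
    f=m&(abs(Y)<24)&(Z<270) if n=='scene' else m&(Y<-20)
    if n=='scene':
        k=np.polyfit(Z[f],X[f],1); print('bottom face X=%.3f Z + %.1f'%tuple(k),'tilt deg',90-np.degrees(np.arctan(k[0])))
    d=(X>-40)&(X<110)&(abs(Y)<40)&(Z>80)&(Z<265)&(s['pixels'].max(-1)<70)
    q,L,st,ce=cv2.connectedComponentsWithStats(d.astype(np.uint8))
    for i in range(1,q):
        if st[i,4]>12: print('  dark',st[i,4],ce[i],np.median(X[L==i]),np.median(Y[L==i]),np.median(Z[L==i]))
E
```

```text
tcp -8.864928113284126 -0.3046184375310579 228.52722587008034
scene 1603 X [11.34 73.47 96.86] Y [-26.22  30.8 ] Z [170.89 291.54]
bottom face X=-0.097 Z + 110.5 tilt deg 95.52676260051517
  dark 58 [139.05 133.1 ] -3.54301038213422 17.13340810671262 251.48342823292938
side 1897 X [-18.04  56.1   94.48] Y [-31.3   24.32] Z [169.91 290.43]
  dark 15 [341.33 221.67] -18.140190847367037 3.612805282556634 236.51381776060677
  dark 64 [351.33 223.56] -14.005522542023911 -19.79215074291177 249.26939690922217
```

The tilt is about 92°. Now level the tray by dragging its bottom's lip end against the inside of the far rim, reversing the arc.

```bash
python3 -m pendant '[[-23,4,0,0],[0,0,-40,0],[0,0,-40,0],[0,0,-29,0],[0,0,0,0],[7,-1.1,0,0],[7,-1.1,4,0],[7,-1.1,6,0],[7,-1.1,6,0],[0,0,0,0]]'; python3 -m pendant '[[7,-1.1,6,0],[6.5,-1.1,4,0],[6.5,-1.1,4,0],[6.5,-1.1,4,0],[6.5,-1.1,3,0],[7.5,-1.2,3,0],[7.5,-1.2,2,0],[7.5,-1.2,1,0],[7.5,-1.2,1,0],[0,0,0,0]]'
python3 - <<'E'
from h import *
np.set_printoptions(precision=2,suppress=True)
a=np.deg2rad(-9.2); ex=np.array([np.cos(a),np.sin(a)]); ey=np.array([-ex[1],ex[0]]); c=np.array([555.5,-214.5])
p,_=pose(); print('tcp',(p[:2]-c)@ex,(p[:2]-c)@ey,p[2])
s=shot('side'); save(s,'s10.png',(250,120,450,330),2)
P=cloud(s); X=(P[...,:2]-c)@ex; Y=(P[...,:2]-c)@ey; Z=P[...,2]; b=s['pixels'].max(-1)
m=(Y>-38)&(Y<-22)&(Z>75)&(Z<260)&(b>110)&(X>-20)&(X<170)
r=cv2.minAreaRect(np.stack([X[m],Z[m]],1).astype(np.float32)); print(m.sum(),r)
E
```

```text
time: 26.12
eef_pos: [548.4, -213.0, 136.0]
orientation: [-0.004, 0.079, 0.997, 0.001]
ft_force: [-10.8, 2.8, 0.1]
width: 0.122
grasp_force: 120.8
time: 27.38
eef_pos: [613.3, -223.9, 164.7]
orientation: [-0.002, 0.078, 0.997, 0.0]
ft_force: [-6.6, 1.9, 2.0]
width: 0.122
grasp_force: 119.6
tcp 58.57651900098554 0.014853382990954955 164.7308267015999
832 ((67.66211700439453, 156.57208251953125), (119.19483947753906, 142.85838317871094), 41.72389602661133)
```

Levelling works and the tilt is now about 42°. Finish the arc.

```bash
python3 -m pendant '[[6.5,-1.1,0,0],[6.5,-1.1,0,0],[6.5,-1.1,0,0],[6.5,-1,-1,0],[7.5,-1.2,-2,0],[7.5,-1.2,-2,0],[7.5,-1.2,-2,0],[7.5,-1.2,-2,0],[6,-1,-3,0],[6,-1,-3,0],[6,-0.9,-4,0],[0,0,0,0],[3,-0.5,-2,0],[3,-0.5,-2,0],[2,-0.3,-2,0],[0,0,0,0]]'
cat > lev.py <<'E'
from h import *
np.set_printoptions(precision=2,suppress=True)
p,R=pose(); ex=-R[:2,0]; ey=R[:2,1]
for n in('scene','side'):
    s=shot(n); P=cloud(s); X=(P[...,:2]-p[:2])@ex; Y=(P[...,:2]-p[:2])@ey; Z=P[...,2]-p[2]; b=s['pixels'].max(-1)
    m=(abs(Y)<36)&(X>-100)&(X<75)&(Z>-90)&(Z<40)&(b>110)
    # top edges of side walls: max Z per X-bin
    e=[]
    for x in range(-80,50,8):
        k=m&(abs(X-x)<4)&(abs(Y)>22)
        if k.sum()>5: e.append((x,np.percentile(Z[k],97)))
    e=np.array(e); g=(e[:,0]>-70)&(e[:,0]<35); k=np.polyfit(e[g,0],e[g,1],1)
    print(n,'tilt deg (lip down +)',np.degrees(np.arctan(k[0])),'wall top rel tcp',k[1]); print(e.T.round(0))
    d=(abs(Y)<26)&(X>-70)&(X<38)&(Z<-30)&(Z>-80)&(b<70)
    q,L,st,ce=cv2.connectedComponentsWithStats(d.astype(np.uint8))
    for i in range(1,q):
        if st[i,4]>5: print('  dark',st[i,4],ce[i],np.median(X[L==i]),np.median(Y[L==i]),np.median(Z[L==i]))
E
python3 lev.py
```

```text
time: 29.42
eef_pos: [697.0, -237.5, 139.3]
orientation: [-0.0, 0.078, 0.997, -0.0]
ft_force: [-0.0, 1.6, -0.8]
width: 0.129
grasp_force: 119.9
scene tilt deg (lip down +) 37.97952011340599 wall top rel tcp -22.679384077195206
[[-72. -32. -24. -16.  -8.   0.   8.  16.  24.  32.  40.  48.]
 [-72. -46. -39. -37. -29. -25. -19. -12.   3.   1.   4.   9.]]
side tilt deg (lip down +) 35.86812995697739 wall top rel tcp -20.29343281835151
[[-72. -40. -32. -24. -16.  -8.   0.   8.  16.  24.  32.  40.  48.]
 [-72. -47. -43. -38. -33. -28. -22. -18.  -3.   2.  -1.   4.   8.]]
```

The tray slipped off at about 34° tilt, with nothing dark left inside. I finish levelling against open bench between the pan and the frame.

```bash
python3 -m pendant '[[0,0,50,0],[0,0,40,0],[-25,25,0,0],[-30,28,0,0],[-30,28,0,0],[-30,28,0,0],[-30,28,0,0],[-30,28,0,0],[-12,28,0,0],[0,0,-40,0],[0,0,-40,0],[0,0,-36,0],[0,0,-8,0],[0,0,0,0]]' && python3 -m pendant '[[6,0,-2,0],[6,0,-2,0],[6,0,-2,0],[6,0,-2,0],[7,0,-3,0],[7,0,-3,0],[6,0,-3,0],[6,0,-3.5,0],[0,0,0,0]]'; python3 lev.py
```

```text
time: 31.28
eef_pos: [510.3, -44.6, 105.7]
orientation: [0.0, 0.078, 0.997, -0.0]
ft_force: [0.1, 0.1, -0.7]
width: 0.126
grasp_force: 119.5
time: 32.4
eef_pos: [565.7, -48.4, 89.0]
orientation: [0.006, 0.079, 0.997, -0.002]
ft_force: [4.0, -7.9, 25.0]
width: 0.127
grasp_force: 124.5
scene tilt deg (lip down +) 20.212294651047177 wall top rel tcp -11.874464715398721
[[-80. -72. -56. -48. -40. -32. -24. -16.  -8.   0.   8.  16.  24.  32.
   40.  48.]
 [-87. -86. -31. -29. -27. -23. -22. -19. -17. -15.  -3.   0.  -0.  -8.
   -2.  -1.]]
side tilt deg (lip down +) 29.373219118961025 wall top rel tcp -13.907082516953261
[[-80. -72. -64. -56. -48. -40. -32. -24. -16.  -8.   0.   8.  16.  24.
   32.  40.  48.]
 [-87. -87. -88. -31. -30. -28. -25. -23. -20. -18. -15.  -4.  -2.  -8.
   -6.  -3.  -2.]]
```

```bash
python3 -m pendant '[[6,0,-2,0],[6,0,-2,0],[6,0,-3,0],[5,0,-3,0],[0,0,0,0],[3,0,-2,0],[0,0,0,0]]'; python3 lev.py
```

```text
time: 33.38
eef_pos: [589.7, -48.0, 75.9]
orientation: [0.004, 0.079, 0.997, -0.002]
ft_force: [2.7, -6.9, 18.7]
width: 0.12
grasp_force: 117.2
scene tilt deg (lip down +) 5.274525901328286 wall top rel tcp -10.177754094719651
[[-80. -72. -64. -56. -48. -40. -32. -24. -16.  -8.   0.   8.  16.  24.
   32.  40.  48.]
 [-74. -73. -17. -14. -15. -14. -13. -13. -15. -12. -13.  -3.  -3. -11.
  -10.  -9.  -9.]]
side tilt deg (lip down +) 5.748413055594877 wall top rel tcp -11.61684993126275
[[-80. -72. -64. -56. -48. -40. -32. -24. -16.  -8.   0.   8.  16.  24.
   32.  40.  48.]
 [-75. -16. -18. -17. -16. -16. -15. -15. -14. -14. -15.  -4.  -5. -12.
  -11. -12. -10.]]
```

Nearly level. I release so it stands flat on the bench and re-grip, which gives an exactly level hold.

```bash
python3 -m pendant '[[0,0,0,0],[0,0,0,0],[0,0,0,0]]' 0 120; python3 lev.py | grep tilt; python3 -m pendant '[[0,0,1,0],[0,0,0,0],[0,0,0,0],[0,0,0,0],[0,0,0,0]]' -1 120; python3 -m pendant '[[0,0,20,0],[0,0,30,0],[0,0,40,0],[0,0,40,0],[0,0,20,0],[0,0,0,0],[0,0,0,0]]'; python3 lev.py; python3 -c "
from h import *
np.set_printoptions(precision=1,suppress=True)
s=shot('wrist')
for r in finder.place_of(s,'buffer0_center')[:6]: print(round(r['confidence'],2),r['uv'],depth(s,r['uv']))"
```

```text
time: 33.85
eef_pos: [585.8, -44.1, 72.4]
orientation: [-0.0, 0.078, 0.997, 0.0]
ft_force: [-0.1, -0.4, 0.1]
width: 0.503
grasp_force: 0.0
scene tilt deg (lip down +) 12.225834592342135 wall top rel tcp -6.284164792048527
side tilt deg (lip down +) 5.44796467542671 wall top rel tcp -7.119174002846064
time: 34.58
eef_pos: [585.9, -44.5, 73.7]
orientation: [-0.0, 0.078, 0.997, -0.0]
ft_force: [-0.4, 0.6, -1.7]
width: 0.118
grasp_force: 116.8
time: 35.45
eef_pos: [585.3, -44.4, 222.6]
orientation: [-0.001, 0.078, 0.997, -0.0]
ft_force: [-1.7, -0.1, -1.5]
width: 0.117
grasp_force: 116.8
scene tilt deg (lip down +) 3.4192881597171025 wall top rel tcp -11.02814156872822
[[-56. -48. -40. -32. -24. -16.  -8.   0.   8.  16.  24.  32.  40.  48.]
 [-13. -12. -14. -13. -13. -14. -13. -12. -14.  -4.  -5. -13. -12. -13.]]
side tilt deg (lip down +) 1.73121613808467 wall top rel tcp -13.442302401564096
[[-64. -56. -48. -40. -32. -24. -16.  -8.   0.   8.  16.  24.  32.  40.
   48.]
 [-15. -15. -15. -15. -15. -15. -15. -15. -15.  -9.  -7. -15. -16. -15.
  -15.]]
0.6 [100.8, 198.7] [ 584.4 -234.8   54. ]
```

```bash
cat > ext.py <<'E'
from h import *
np.set_printoptions(precision=1,suppress=True)
p,R=pose(); ex=-R[:2,0]; ey=R[:2,1]; print(p,np.degrees(np.arctan2(ex[1],ex[0])))
for n in('scene','side'):
    s=shot(n); P=cloud(s); X=(P[...,:2]-p[:2])@ex; Y=(P[...,:2]-p[:2])@ey; Z=P[...,2]-p[2]; b=s['pixels'].max(-1)
    m=(abs(Y)<45)&(X>-110)&(X<90)&(Z>-19)&(Z<-8)&(b>90)
    r=cv2.minAreaRect(np.stack([X[m],Y[m]],1).astype(np.float32)); print(n,m.sum(),'X',np.percentile(X[m],[0,1,99,100]),'Y',np.percentile(Y[m],[0,1,99,100]),np.array(r[0]),np.array(r[1]),r[2])
    m=(abs(Y)<45)&(X>-110)&(X<90)&(Z>-90)&(Z<-8)&(b>60)
    print('  all Z', np.percentile(X[m],[0,1,99,100]),'Y',np.percentile(Y[m],[0,1,99,100]),'Z',np.percentile(Z[m],[0,1]))
E
python3 ext.py; python3 - <<'E'
from h import *
np.set_printoptions(precision=1,suppress=True)
# cell geometry from the frame: rim points
for n in('scene','side'):
    P=cloud(shot(n)); q=P[(P[...,2]>33)&(P[...,2]<43)&(P[...,0]>500)&(P[...,0]<700)&(P[...,1]>60)&(P[...,1]<310)]
    r=cv2.minAreaRect(q[:,:2].astype(np.float32)); print(n,len(q),r, q[:,1].min())
E
```

```text
[585.5 -44.5 222.6] -8.989467237794136
scene 216 X [-60.1 -58.6  58.4  59.4] Y [-30.2 -28.2  30.1  30.2] [-0.3 -0. ] [119.5  60.4] 0.01954815350472927
  all Z [-63.  -59.6  58.4  59.4] Y [-30.2 -27.7  29.8  30.2] Z [-74.9 -72.1]
side 266 X [-62.8 -62.6  56.2  56.5] Y [-32.9 -32.2  26.6  28. ] [-3.2 -2.6] [ 60.6 119.6] 89.50226593017578
  all Z [-64.4 -63.1  55.2  56.7] Y [-34.4 -32.6  25.9  28. ] Z [-74.6 -72.1]
scene 895 ((595.6089477539062, 187.28671264648438), (208.931396484375, 138.28907775878906), 86.87712097167969) 80.38769057585353
side 536 ((589.2296752929688, 183.88319396972656), (210.78515625, 128.8275146484375), 86.55659484863281) 76.56556353830295
```

The hold is level, with the tray centre about 1.8 mm behind the TCP. Go above its cell and lower carefully.

```bash
python3 -m pendant '[[1.4,33,0,0.02],[1.4,33,0,0.02],[1.4,33,0,0.02],[1.4,33,0,0.02],[1.5,33.2,0,0.02],[0,0,-30,0],[0,0,-30,0],[0,0,-20,0],[0,0,0,0],[0,0,0,0]]'; python3 ext.py; python3 - <<'E'
from h import *
np.set_printoptions(precision=1,suppress=True)
p,R=pose(); ex=-R[:2,0]; ey=R[:2,1]
# neighbour B tray wall top extents & gap relative to the held tray
for n in('scene','side'):
    s=shot(n); P=cloud(s); X=(P[...,:2]-p[:2])@ex; Y=(P[...,:2]-p[:2])@ey; Z=P[...,2]; b=s['pixels'].max(-1)
    m=(Y>36)&(Y<180)&(abs(X)<90)&(Z>60)&(Z<68)&(b>90)
    r=cv2.minAreaRect(np.stack([X[m],Y[m]],1).astype(np.float32)); print(n,m.sum(),'neighbours B+C: X',np.percentile(X[m],[0,1,99,100]),'Y',np.percentile(Y[m],[0,1,99,100]),np.array(r[0]),np.array(r[1]),r[2])
    m=(Y>-45)&(Y<180)&(abs(X)<90)&(Z>35)&(Z<41); r=cv2.minAreaRect(np.stack([X[m],Y[m]],1).astype(np.float32)); print('   frame',np.array(r[0]),np.array(r[1]),r[2],np.percentile(Y[m],[0,1]))
E
```

```text
time: 37.1
eef_pos: [593.7, 120.8, 144.6]
orientation: [0.001, 0.028, 1.0, 0.0]
ft_force: [0.1, -0.3, -1.5]
width: 0.118
grasp_force: 117.1
[593.7 120.8 144.6] -3.2611405708064463
scene 194 X [-49.4 -48.9  59.   59.4] Y [-28.7 -28.5  28.9  29. ] [5.  0.2] [ 57.7 108.9] 89.90150451660156
  all Z [-64.1 -59.   58.8  60. ] Y [-28.7 -28.3  42.4  44.6] Z [-89.5 -83.6]
side 180 X [-63.9 -63.3  56.7  56.9] Y [-34.1 -33.6  27.5  28.3] [-3.5 -2.9] [ 62.2 121.1] 89.74685668945312
  all Z [-64.3 -63.3  54.9  57.5] Y [-34.4 -33.3  35.3  39.7] Z [-89.7 -83.3]
scene 323 neighbours B+C: X [-61.4 -59.1  59.2  60.7] Y [ 38.6  38.8 163.7 164.3] [ -0.4 101.3] [121.7 125.7] 0.31736984848976135
   frame [-2.1 66.3] [138.4 209.4] 0.5027273297309875 [-38.1 -36.4]
side 90 neighbours B+C: X [-63.1 -62.6  54.3  54.7] Y [ 36.5  38.7 161.1 161.6] [ -3.2 100.4] [119.4 123.2] 2.2853333950042725
   frame [-4.6 63.1] [134.2 211.7] 0.49731871485710144 [-42.9 -41.7]
```

Relative fit is good: the neighbours line up to within 1 mm, and the frame suggests a shift of (-0.8, -1) and +0.5°. Lower.

```bash
python3 -m pendant '[[-0.8,-1,-10,0.008],[0,0,-10,0],[0,0,-9,0],[0,0,0,0],[0,0,-5,0],[0,0,-4,0],[0,0,0,0]]' ; python3 -m pendant '[[0,0,-5,0],[0,0,-5,0],[0,0,0,0]]'
```

```text
time: 38.17
eef_pos: [592.1, 119.7, 105.5]
orientation: [-0.0, 0.024, 1.0, -0.0]
ft_force: [-0.0, -0.6, -1.3]
width: 0.115
grasp_force: 117.1
time: 38.55
eef_pos: [592.0, 119.6, 95.2]
orientation: [-0.0, 0.024, 1.0, -0.0]
ft_force: [-0.3, -0.5, -1.2]
width: 0.115
grasp_force: 117.1
```

In the cell without contact. Lower home, release and rise to look.

```bash
python3 -m pendant '[[0,0,-6,0],[0,0,-6,0],[0,0,-3,0],[0,0,-2,0],[0,0,-1,0],[0,0,0,0]]' && python3 -m pendant '[[0,0,0,0],[0,0,0,0],[0,0,0,0]]' 0 && python3 -m pendant '[[0,0,30,0],[0,0,50,0],[0,0,50,0],[0,0,50,0],[0,0,45,0],[0,0,0,0],[0,0,0,0]]'
python3 fin.py; python3 - <<'E'
from h import *
np.set_printoptions(precision=1,suppress=True)
s=shot('wrist'); save(s,'w20.png',(0,0,512,256),1.5)
for r in finder.place_of(s,'buffer6_center')[:8]: print(round(r['confidence'],2),np.array(r['uv']),at_z(s,r['uv'],10))
g=s['pixels'].max(-1).astype(int)
print('dark px in A,B,C cells:',[(g[100:190,a:b]<60).sum() for a,b in((237,283),(289,335),(340,383))])
for n,c in(('scene','S'),('side','D')):
    s=shot(n)
    for q in('buffer6_center','buffer0_center'):
        for r in finder.place_of(s,q)[:8]: print(n,q,round(r['confidence'],2),np.array(r['uv']),at_z(s,r['uv'],10 if '6' in q else 46))
E
```

```text
time: 39.3
eef_pos: [592.3, 119.7, 77.8]
orientation: [0.0, 0.024, 1.0, -0.0]
ft_force: [0.3, 0.1, -0.8]
width: 0.117
grasp_force: 117.1
time: 39.67
eef_pos: [592.4, 119.7, 78.0]
orientation: [0.0, 0.024, 1.0, 0.0]
ft_force: [-0.3, 1.3, 0.5]
width: 0.502
grasp_force: 0.0
time: 40.55
eef_pos: [591.9, 119.7, 302.3]
orientation: [-0.0, 0.024, 1.0, -0.0]
ft_force: [0.8, 0.4, 0.2]
width: 0.501
grasp_force: 0.0
[591.9 119.7 302.3] [ 0.  1. -0.]
insert_a_grip 0.77 [257.5, 175.9] [598.7 120.6 116.4] [603.3 120.4  96. ]
insert_a_grip 0.58 [66.0, 169.8] [ 585.1 -177.    54.2] [ 578.6 -144.9   96. ]
frame 0.51 [311.0, 181.7] [608.6 181.9 115.7] [638.1 202.6   0. ]
fin 257 [608.2 119. ] [10.4 29.1] 87.0 116.13665767944427
fin 285 [615.  186.5] [12.3 29.7] 86.9 115.87847979008136
fin 245 [618.1 254.5] [12.6 28.9] 87.2 115.58308373975345
0.46 [374.7  36.7] [410.8 308.5  10. ]
dark px in A,B,C cells: [np.int64(0), np.int64(0), np.int64(0)]
scene buffer6_center 0.59 [333.6 191.3] [418.6 306.1  10. ]
scene buffer0_center 0.65 [130.  202.6] [ 592.2 -245.9   46. ]
side buffer6_center 0.63 [179.2 191.1] [402.1 300.4  10. ]
side buffer0_center 0.68 [355.1 282.4] [ 587.9 -240.6   46. ]
```

View pics/w20.png

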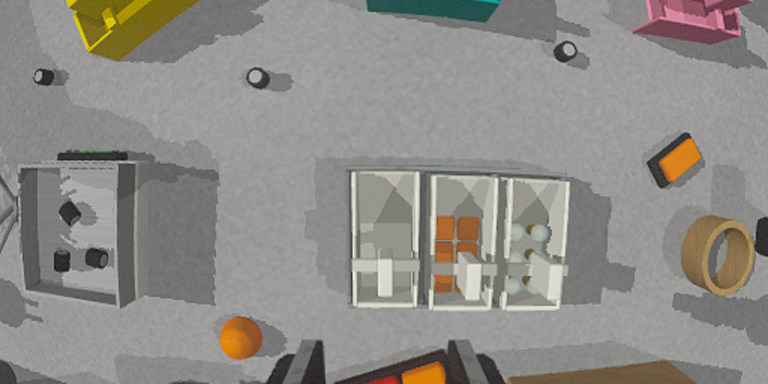

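Wrist view: insert_a is home and empty at (383,240). Three buffers are in the pan, and loose ones at (43,76), (258,78) and (566,51). Next I measure the loose ones by their top faces.

```bash
cat > buf.py <<'E'
from h import *
np.set_printoptions(precision=1,suppress=True)
def wcloud(s):
    K=s['camera_matrix']; z=s['z_map']; v,u=np.mgrid[:384,:512]
    x=np.stack([(u-K[0,2])/K[0,0],(v-K[1,2])/K[1,1]],-1); r=np.linalg.norm(x,axis=-1)
    d=np.dstack([x*(np.sin(r)/np.maximum(r,1e-9))[...,None],np.cos(r)])*(z/np.cos(r))[...,None]
    T=np.array(s['tool_from_camera']); P=(d@T[:3,:3].T+T[:3,3])@s['Rt'].T+s['p']; P[z<=0]=np.nan; return P
def bufs():
    s=shot('wrist'); P=wcloud(s); print('tcp',s['p'],'closing yaw',round(np.degrees(np.arctan2(s['Rt'][1,1],s['Rt'][0,1])),1))
    m=(P[...,2]>15)&(P[...,2]<26)&(P[...,0]>300)&(P[...,0]<520)
    n,L,st,ce=cv2.connectedComponentsWithStats(m.astype(np.uint8))
    for i in range(1,n):
        q=P[L==i]; sz=np.ptp(q[:,:2],axis=0)
        if st[i,4]>15 and sz.max()<32: print('obj',st[i,4],ce[i],'mid',(q.min(0)+q.max(0))/2,'size',sz,'bright',s['pixels'][L==i].mean())
    t=(P[...,2]>40)
if __name__=='__main__': bufs()
E
python3 -m pendant '[[-30,-20,0,0],[-30,-20,0,0],[-30,-20,0,0],[-30,-20,0,0],[-30,-20,-20,0],[-10,-20,-20,0],[0,0,-40,0],[0,0,0,0],[0,0,0,0]]' 0.2; python3 buf.py
```

```text
time: 42.22
eef_pos: [433.1, -0.1, 223.8]
orientation: [0.001, 0.024, 1.0, 0.0]
ft_force: [0.6, -0.2, 0.3]
width: 0.603
grasp_force: 0.0
tcp [433.1  -0.1 223.8] closing yaw 87.2
obj 19 [353.6  61.6] mid [308.9 122.2  20.6] size [4.1 7.2] bright 83.96491228070175
obj 190 [167.2  71.4] mid [312.1 -99.   20.5] size [24.1 23.7] bright 99.95614035087719
obj 47 [128.2  71.9] mid [ 304.8 -149.8   20.3] size [ 9.4 21.3] bright 82.40425531914893
obj 46 [191.2  81.1] mid [326.8 -72.2  20.4] size [13.6 23.8] bright 83.48550724637681
obj 35 [431.9 106.1] mid [359.8 229.5  22.9] size [21.1  4. ] bright 88.5047619047619
obj 71 [112.3 109.4] mid [ 348.6 -175.6   20.6] size [23.  11.2] bright 79.64319248826291
obj 140 [ 53.4 131.5] mid [ 364.5 -278.    18.6] size [18.7 19.3] bright 92.06190476190476
obj 124 [472.7 142. ] mid [406.6 310.1  18.8] size [19.  19.5] bright 99.4247311827957
obj 223 [258.  160.7] mid [426.1   2.2  19. ] size [20.  19.1] bright 110.89536621823618
obj 33 [ 73.1 205.9] mid [ 471.9 -261.2   20.6] size [ 3.9 26.2] bright 130.13131313131314
```

All three are located at the right height. Pick the middle one.

```bash
python3 -m pendant '[[-7,2.3,-50,0],[0,0,-50,0],[0,0,-50,0],[0,0,-40,0],[0,0,-20,0],[0,0,-9,0],[0,0,0,0],[0,0,0,0]]' 0.1 60; python3 -m pendant '[[0,0,0,0],[0,0,0,0],[0,0,0,0],[0,0,0,0]]' -1 60; python3 -m pendant '[[0,0,40,0],[0,0,50,0],[0,0,40,0],[0,0,0,0]]'
```

```text
time: 43.28
eef_pos: [426.2, 2.1, 4.7]
orientation: [0.001, 0.024, 1.0, 0.0]
ft_force: [-0.6, -1.0, -0.8]
width: 0.554
grasp_force: 0.0
time: 43.78
eef_pos: [425.8, 2.1, 4.7]
orientation: [0.001, 0.024, 1.0, 0.0]
ft_force: [-1.1, 0.0, 9.6]
width: 0.21
grasp_force: 58.3
time: 44.28
eef_pos: [427.0, 2.0, 136.6]
orientation: [0.003, 0.024, 1.0, 0.0]
ft_force: [0.9, 0.0, -0.8]
width: 0.2
grasp_force: 58.8
```

```bash
python3 -m pendant '[[20,-36,0,0],[20,-36,0,0],[20,-36,0,0],[20,-36,0,0],[19,-35,0,0],[0,0,0,0],[0,0,-35,0],[0,0,-30,0],[0,0,-9,0],[0,0,0,0]]'; python3 -m pendant '[[0,0,0,0],[0,0,0,0]]' -0.3; python3 -m pendant '[[0,0,40,0],[0,0,50,0],[-32,-20,40,0],[-32,-20,32,0],[-32,-20,0,0],[-32,-20,0,0],[-30,-20,0,0],[0,0,0,0],[0,0,0,0]]' 0.1; python3 buf.py
```

```text
time: 45.52
eef_pos: [523.8, -176.3, 59.3]
orientation: [-0.001, 0.024, 1.0, 0.0]
ft_force: [-0.1, 0.3, 0.0]
width: 0.204
grasp_force: 58.8
time: 45.78
eef_pos: [524.9, -177.1, 60.8]
orientation: [0.001, 0.024, 1.0, -0.0]
ft_force: [0.0, -0.5, -0.1]
width: 0.351
grasp_force: 0.0
time: 46.9
eef_pos: [366.9, -276.8, 222.3]
orientation: [0.001, 0.024, 1.0, -0.0]
ft_force: [0.6, -0.3, 0.1]
width: 0.551
grasp_force: 0.0
tcp [ 366.9 -276.8  222.3] closing yaw 87.2
obj 280 [397.1 118.7] mid [312.4 -99.4  20.5] size [24.7 27.1] bright 97.12857142857143
obj 30 [341. 159.] mid [ 360.  -174.7   20.5] size [23.1 11.6] bright 105.2
obj 71 [364.5 155.4] mid [ 357.5 -144.2   20.4] size [14.2 29.7] bright 85.87323943661971
obj 223 [254.7 165.2] mid [ 365.  -278.5   19.2] size [19.4 19. ] bright 104.82062780269058
obj 65 [342.6 246.3] mid [ 477.8 -167.6   20.6] size [ 6.5 20.8] bright 57.01025641025641
obj 58 [358.9 253.7] mid [ 492.2 -142.2   20.4] size [ 6.8 27.6] bright 116.65517241379311
```

```bash
python3 -m pendant '[[-1.9,-1.7,-50,0],[0,0,-50,0],[0,0,-50,0],[0,0,-40,0],[0,0,-20,0],[0,0,-8,0],[0,0,0,0],[0,0,0,0]]' 0.1 60; python3 -m pendant '[[0,0,0,0],[0,0,0,0],[0,0,0,0],[0,0,0,0]]' -1 60; python3 -m pendant '[[0,0,50,0],[0,0,50,0],[0,20,40,0],[28,6,0,0],[28,4,0,0],[28,3,0,0],[28,2,0,0],[28,2,0,0],[0,0,0,0],[0,0,0,0]]'
```

```text
time: 47.95
eef_pos: [365.2, -278.9, 4.6]
orientation: [0.001, 0.024, 1.0, -0.0]
ft_force: [0.1, 0.4, 0.3]
width: 0.55
grasp_force: 0.0
time: 48.45
eef_pos: [364.9, -279.0, 4.7]
orientation: [0.001, 0.024, 1.0, -0.0]
ft_force: [-0.8, 1.1, 7.7]
width: 0.203
grasp_force: 58.4
time: 49.7
eef_pos: [503.4, -241.8, 143.7]
orientation: [-0.0, 0.025, 1.0, -0.0]
ft_force: [0.3, 0.4, -0.9]
width: 0.203
grasp_force: 58.7
```

```bash
python3 -m pendant '[[1,0,-40,0],[0,0,-30,0],[0,0,-12,0],[0,0,0,0]]'; python3 -m pendant '[[0,0,0,0],[0,0,0,0]]' -0.3; python3 -m pendant '[[0,0,40,0],[0,0,50,0],[0,0,40,0],[-9,50,30,0],[-9,50,0,0],[-9,50,0,0],[-9,50,0,0],[-9,50,0,0],[-9,50,0,0],[-9,50,0,0],[-9,50,0,0],[-9,50,0,0],[-9,50,0,0],[-7,50,0,0],[0,0,0,0],[0,0,0,0]]' 0.1; python3 buf.py
```

```text
time: 50.2
eef_pos: [504.7, -241.9, 61.7]
orientation: [-0.001, 0.025, 1.0, 0.0]
ft_force: [0.1, 0.5, -0.2]
width: 0.207
grasp_force: 58.7
time: 50.45
eef_pos: [506.0, -242.1, 62.9]
orientation: [0.001, 0.024, 1.0, -0.0]
ft_force: [0.4, 0.8, -0.4]
width: 0.348
grasp_force: 0.0
time: 52.45
eef_pos: [408.5, 307.6, 222.1]
orientation: [0.0, 0.024, 1.0, -0.0]
ft_force: [0.2, -0.7, -0.1]
width: 0.551
grasp_force: 0.0
tcp [408.5 307.6 222.1] closing yaw 87.2
obj 58 [417.6  94.6] mid [321.  515.5  20.8] size [17.8  3.5] bright 102.08045977011494
obj 240 [123.4 108. ] mid [324.2 151.   20.5] size [23.2 24.3] bright 77.99722222222222
obj 51 [418.5 120.4] mid [354.3 516.2  21. ] size [15.4  3.6] bright 123.49019607843137
obj 53 [  5.4 132.5] mid [327.2 -75.   20.6] size [18.  31.9] bright 76.30188679245283
obj 122 [123.  135.4] mid [358.2 145.6  20.5] size [13.6 18.3] bright 74.70765027322405
obj 221 [259.4 164.9] mid [406.3 311.3  19. ] size [19.5 18. ] bright 110.36651583710407
obj 78 [  6.  239.3] mid [ 505.  -136.3   20.6] size [28.9 18.2] bright 120.08547008547009
```

```bash
python3 -m pendant '[[-2.2,3.7,-50,0],[0,0,-50,0],[0,0,-50,0],[0,0,-40,0],[0,0,-20,0],[0,0,-8,0],[0,0,0,0],[0,0,0,0]]' 0.1 60; python3 -m pendant '[[0,0,0,0],[0,0,0,0],[0,0,0,0],[0,0,0,0]]' -1 60; python3 -m pendant '[[0,0,50,0],[0,0,50,0],[0,0,50,0],[0,0,50,0],[14,-46,18,0],[14,-46,0,0],[14,-46,0,0],[14,-46,0,0],[14,-46,0,0],[14,-46,0,0],[14,-46,0,0],[14,-46,0,0],[14,-46,0,0],[14,-46,0,0],[14,-46,0,0],[0,0,0,0],[0,0,0,0]]'
cat > panmap.py <<'E'
from buf import *
a=np.deg2rad(-9.2); ex=np.array([np.cos(a),np.sin(a)]); ey=np.array([-ex[1],ex[0]]); c=np.array([555.5,-214.5])
def show(nm,P):
    X=(P[...,:2]-c)@ex; Y=(P[...,:2]-c)@ey; m=(abs(X)<62)&(abs(Y)<62)&(P[...,2]>46)&(P[...,2]<90)
    n,L,st,ce=cv2.connectedComponentsWithStats(m.astype(np.uint8),connectivity=4)
    for i in range(1,n):
        if st[i,4]>10: print(nm,st[i,4],'X %.0f Y %.0f z %.0f'%(np.median(X[L==i]),np.median(Y[L==i]),P[L==i][:,2].max()),'size',np.ptp(X[L==i]).round(),np.ptp(Y[L==i]).round())
s=shot('wrist'); print(s['p']); show('wrist',wcloud(s))
for n in('scene','side'): show(n,cloud(shot(n)))
E
python3 panmap.py
```

```text
time: 53.5
eef_pos: [407.0, 312.1, 4.8]
orientation: [0.001, 0.025, 1.0, 0.001]
ft_force: [0.1, 0.7, -0.7]
width: 0.556
grasp_force: 0.0
time: 54.0
eef_pos: [406.6, 312.3, 4.7]
orientation: [0.001, 0.024, 1.0, 0.0]
ft_force: [-1.0, -0.3, 5.7]
width: 0.203
grasp_force: 58.4
time: 56.12
eef_pos: [559.9, -193.2, 221.6]
orientation: [-0.0, 0.024, 1.0, 0.0]
ft_force: [0.2, -0.3, 0.1]
width: 0.204
grasp_force: 58.8
[ 559.9 -193.2  221.6]
wrist 287 X -45 Y -34 z 59 size 19.0 19.0
wrist 285 X -37 Y 32 z 59 size 19.0 20.0
wrist 354 X -19 Y -5 z 58 size 25.0 26.0
wrist 321 X 26 Y 31 z 58 size 21.0 22.0
wrist 321 X 35 Y -20 z 58 size 21.0 21.0
scene 41 X -40 Y -32 z 59 size 20.0 20.0
scene 42 X -31 Y 35 z 58 size 20.0 19.0
scene 47 X -15 Y -4 z 57 size 25.0 25.0
scene 51 X 38 Y -18 z 59 size 21.0 19.0
scene 50 X 32 Y 34 z 59 size 21.0 22.0
side 72 X 26 Y 28 z 57 size 21.0 21.0
side 65 X -38 Y 29 z 59 size 21.0 20.0
side 77 X 34 Y -26 z 57 size 21.0 20.0
side 81 X -21 Y -9 z 58 size 26.0 23.0
side 81 X -46 Y -40 z 57 size 19.0 19.0
```

Five in the pan plus the one in hand. Drop it at the free spot X 5, Y 18, then recheck.

```bash
python3 -m pendant '[[3.4,-4.3,-50,0],[0,0,-50,0],[0,0,-40,0],[0,0,-17,0],[0,0,0,0]]'; python3 -m pendant '[[0,0,0,0],[0,0,0,0]]' -0.3; python3 -m pendant '[[0,0,40,0],[0,0,50,0],[0,0,50,0],[-20,0,20,0],[0,0,0,0],[0,0,0,0]]' -0.3; python3 panmap.py; python3 - <<'E'
from h import *
np.set_printoptions(precision=1,suppress=True)
for n in('scene','side','wrist'):
    s=shot(n)
    for q,z in(('buffer6_center',10),('lever_knob',128)):
        for r in finder.place_of(s,q)[:4]: print(n,q,round(r['confidence'],2),at_z(s,r['uv'],z),depth(s,r['uv']))
E
```

```text
time: 56.9
eef_pos: [563.4, -197.6, 64.5]
orientation: [-0.001, 0.024, 1.0, 0.0]
ft_force: [1.3, -0.1, 1.0]
width: 0.204
grasp_force: 58.8
time: 57.15
eef_pos: [564.6, -198.6, 66.5]
orientation: [0.001, 0.024, 1.0, -0.0]
ft_force: [-0.5, 0.1, 1.8]
width: 0.352
grasp_force: 0.0
time: 57.9
eef_pos: [543.8, -198.0, 224.6]
orientation: [0.0, 0.024, 1.0, 0.0]
ft_force: [-0.1, -0.8, -0.5]
width: 0.349
grasp_force: 0.0
[ 543.8 -198.   224.6]
wrist 279 X -45 Y -35 z 58 size 19.0 20.0
wrist 288 X -37 Y 32 z 59 size 20.0 20.0
wrist 335 X -19 Y -5 z 58 size 26.0 25.0
wrist 575 X 19 Y 24 z 59 size 41.0 34.0
wrist 308 X 34 Y -21 z 58 size 21.0 21.0
scene 42 X -40 Y -32 z 58 size 19.0 20.0
scene 42 X -32 Y 35 z 58 size 17.0 18.0
scene 142 X 10 Y 19 z 58 size 66.0 61.0
scene 54 X 39 Y -18 z 57 size 23.0 19.0
side 135 X 15 Y 20 z 58 size 40.0 34.0
side 66 X -38 Y 28 z 58 size 19.0 19.0
side 79 X 33 Y -26 z 57 size 20.0 21.0
side 79 X -20 Y -10 z 56 size 26.0 22.0
side 77 X -47 Y -39 z 58 size 20.0 19.0
scene buffer6_center 0.61 [ 541.5 -210.    10. ] [ 584.6 -188.3   54.7]
scene lever_knob 0.5 [ 557.1 -334.8  128. ] [ 570.1 -325.9  139.8]
side buffer6_center 0.57 [ 575.6 -190.9   10. ] [ 556.6 -206.1   41.2]
side lever_knob 0.79 [ 564.9 -329.   128. ] [ 557.2 -332.9  138.9]
side lever_knob 0.63 [ 470.  -341.3  128. ] [ 515.8 -313.1   44.9]
wrist buffer6_center 0.68 [ 577.3 -198.    10. ] [ 564.1 -197.6   56.6]
wrist lever_knob 0.64 [ 561.9 -329.2  128. ] [ 557.6 -322.6  139.9]
wrist lever_knob 0.17 [514.6  44.7 128. ] [528.9 134.2  38.5]
```

All 6 are in the pan and the lever is still far. Before weighing, I make sure nothing is hidden in the insert by looking from both sides.

```bash
cat > chk.py <<'E'
from buf import *
s=shot('wrist'); P=wcloud(s); a=np.deg2rad(-3.2); ex=np.array([np.cos(a),np.sin(a)]); ey=np.array([-ex[1],ex[0]]); c=np.array([588.3,120.2])
print(s['p'])
for nm,o in(('A',0),('B',67.5),('C',135)):
    q=P[...,:2]-c-o*ey; X=q@ex; Y=q@ey; Z=P[...,2]; ins=(X>-8)&(X<56)&(abs(Y)<25)&(Z<50)
    g=s['pixels'].max(-1); tall=ins&(Z>14)&(Z<40)
    cover=len(set(zip((X[ins]//8).astype(int),(Y[ins]//8).astype(int))))
    print(nm,'seen',ins.sum(),'cells',cover,'of 56','dark',(ins&(g<60)).sum(),'tall',tall.sum(), [ (X[tall].mean().round(),Y[tall].mean().round()) ] if tall.sum() else '')
E
python3 -m pendant '[[0,45,20,0],[0,45,20,0],[5,45,20,0],[5,45,15,0],[5,30,0,0],[20,30,0,0],[20,20,0,0],[0,0,0,0],[0,0,0,0]]'; python3 chk.py; python3 -m pendant '[[0,40,0,0],[0,40,0,0],[0,40,0,0],[0,40,0,0],[0,0,0,0],[0,0,0,0]]'; python3 chk.py
```

```text
time: 59.62
eef_pos: [598.2, 60.9, 299.6]
orientation: [-0.0, 0.025, 1.0, -0.0]
ft_force: [-0.4, 0.2, -0.5]
width: 0.349
grasp_force: 0.0
[598.2  60.9 299.6]
A seen 923 cells 44 of 56 dark 0 tall 112 [(np.float64(23.0), np.float64(25.0))]
B seen 632 cells 39 of 56 dark 0 tall 560 [(np.float64(19.0), np.float64(3.0))]
C seen 513 cells 37 of 56 dark 0 tall 189 [(np.float64(23.0), np.float64(6.0))]
time: 60.42
eef_pos: [598.7, 220.1, 300.0]
orientation: [0.0, 0.025, 1.0, -0.001]
ft_force: [0.1, -0.4, 0.0]
width: 0.347
grasp_force: 0.0
[598.7 220.1 300. ]
A seen 695 cells 36 of 56 dark 0 tall 38 [(np.float64(9.0), np.float64(-25.0))]
B seen 1066 cells 52 of 56 dark 0 tall 860 [(np.float64(18.0), np.float64(-1.0))]
C seen 871 cells 37 of 56 dark 0 tall 172 [(np.float64(20.0), np.float64(-2.0))]
```

Insert A is empty; the only tall points are its own walls. Now the lever: check for obstacles on its far side while travelling there.

```bash
python3 -m pendant '[[1,-46,0,-0.01],[1,-46,0,-0.01],[1,-46,0,-0.01],[1,-46,0,-0.01],[1,-46,0,-0.01],[1,-46,0,-0.01],[1,-46,0,-0.01],[1,-46,0,-0.01],[1,-46,0,-0.01],[0,-46,0,-0.01],[0,-46,0,0],[0,-46,0,0],[0,-4,0,0],[0,0,0,0],[0,0,0,0]]' -1
python3 - <<'E'
from h import *
np.set_printoptions(precision=0,suppress=True,linewidth=200)
H=np.zeros((9,10)); S=[]
for n in('scene','side'):
    P=cloud(shot(n)).reshape(-1,3)
    for x,y,z in P:
        if 480<=x<660 and -460<=y<-260 and z<200: i,j=int((x-480)//20),int((y+460)//20); H[i,j]=max(H[i,j],z)
for i in range(9): print(480+20*i,H[i])
s=shot('wrist'); np.set_printoptions(precision=1,suppress=True)
for q in('lever_knob','lever_pivot'):
    for r in finder.place_of(s,q)[:2]: print(q,round(r['confidence'],2),at_z(s,r['uv'],128 if 'k' in q else 40),depth(s,r['uv']))
E
```

```text
time: 62.35
eef_pos: [607.8, -333.1, 300.1]
orientation: [0.0, 0.074, 0.997, 0.0]
ft_force: [0.1, 0.3, -0.4]
width: 0.003
grasp_force: 0.0
480 [  9.   2.   4.   2.   4.   3. 110. 111.  80.  69.]
500 [  3.   4.   3.   4.   2.   3. 107. 106.  68.  68.]
520 [  3.   4.   4.   3.   5.   3. 105. 108.  69.  67.]
540 [  3.   3.   3.   3.   3. 136. 143. 135.  68.  57.]
560 [  2.   3.   3.   3.   4. 137. 144. 138.  68.  40.]
580 [ 3.  3.  4.  3.  4.  2.  2.  3. 67. 39.]
600 [ 3.  4.  4.  3.  4.  3.  4. 12. 68. 68.]
620 [ 4.  3.  5.  4.  4.  4.  3.  3. 64. 67.]
640 [2. 4. 3. 3. 3. 4. 3. 5. 3. 3.]
lever_knob 0.66 [ 561.9 -326.9  128. ] [ 561.  -326.8  142.2]
lever_pivot 0.76 [ 511.9 -320.2   40. ] [ 511.1 -320.1   28.6]
```

```bash
python3 -m pendant '[[0,-2,-50,0],[0,0,-50,0],[0,0,-50,0],[0,0,-28,0],[0,0,0,0],[0,0,0,0]]' && python3 -m pendant '[[-12,2,0,0],[-10,1.5,0,0],[-8,1.3,0,0],[-8,1.3,0,0],[-8,1.3,0,0],[-8,1.3,0,0],[-8,1.3,0,0],[-8,1.3,0,0],[-8,1.3,0,0],[-8,1.3,0,0],[-8,1.3,0,0],[-8,1.3,0,0],[-8,1.3,0,0],[-5,0.8,0,0],[0,0,0,0],[0,0,0,0]]'; python3 - <<'E'
from h import *
np.set_printoptions(precision=1,suppress=True)
for n in('scene','side','wrist'):
    s=shot(n)
    for r in finder.place_of(s,'lever_knob')[:2]: print(n,round(r['confidence'],2),at_z(s,r['uv'],128),depth(s,r['uv']))
E
```

```text
time: 63.35
eef_pos: [608.5, -336.6, 123.4]
orientation: [0.001, 0.074, 0.997, -0.001]
ft_force: [0.4, 0.2, 0.2]
width: 0.003
grasp_force: 0.0
time: 65.35
eef_pos: [491.9, -317.6, 121.8]
orientation: [-0.001, 0.074, 0.997, 0.0]
ft_force: [-0.5, -0.5, 0.2]
width: 0.003
grasp_force: 0.2
scene 0.47 [ 459.2 -318.5  128. ] [ 474.7 -309.5  140.4]
side 0.81 [ 470.5 -317.1  128. ] [ 465.5 -320.5  137.1]
side 0.46 [ 503.9 -249.2  128. ] [ 557.4 -206.3   39.7]
wrist 0.76 [ 468.5 -311.4  128. ] [ 465.1 -311.   139.1]
```

The knob is at about (468,-314), so the lever is at about -0.5. Retreat and verify everything.

```bash
python3 -m pendant '[[15,-2.4,0,0],[20,-3,0,0],[0,0,50,0],[0,0,50,0],[0,0,50,0],[0,25,30,0],[0,20,0,0],[0,0,0,0],[0,0,0,0],[0,0,0,0]]'; python3 panmap.py | grep -E 'wrist|side'; python3 - <<'E'
from h import *
np.set_printoptions(precision=1,suppress=True)
for n in('scene','side','wrist'):
    s=shot(n)
    for q in('lever_knob','lever_pivot'):
        for r in finder.place_of(s,q)[:1]: print(n,q,round(r['confidence'],2),at_z(s,r['uv'],128 if 'k' in q else 40),depth(s,r['uv']))
E
```

```text
time: 66.9
eef_pos: [527.1, -279.0, 300.7]
orientation: [-0.001, 0.075, 0.997, -0.0]
ft_force: [-1.1, 0.1, -0.7]
width: -0.0
grasp_force: 0.0
wrist 182 X -45 Y -36 z 59 size 19.0 20.0
wrist 190 X -37 Y 31 z 59 size 19.0 20.0
wrist 214 X -19 Y -7 z 57 size 26.0 24.0
wrist 389 X 19 Y 23 z 59 size 42.0 34.0
wrist 211 X 35 Y -22 z 58 size 21.0 21.0
side 140 X 18 Y 20 z 58 size 42.0 35.0
side 67 X -38 Y 28 z 58 size 19.0 20.0
side 77 X 34 Y -27 z 57 size 20.0 19.0
side 81 X -21 Y -10 z 58 size 25.0 25.0
side 79 X -46 Y -39 z 58 size 19.0 20.0
scene lever_knob 0.62 [ 457.  -310.9  128. ] [ 465.  -306.3  134.4]
scene lever_pivot 0.55 [ 531.3 -317.1   40. ] [ 493.9 -340.8    3.2]
side lever_knob 0.71 [ 473.9 -312.9  128. ] [ 468.2 -316.9  138.2]
side lever_pivot 0.88 [ 516.2 -320.5   40. ] [ 508.1 -325.3   54.7]
wrist lever_knob 0.66 [ 471.5 -313.6  128. ] [ 471.1 -311.8  140.2]
wrist lever_pivot 0.73 [ 516.7 -314.6   40. ] [ 507.7 -307.2  104.9]
```

```bash
python3 -c "
from workcell import bot
print(bot.sign_off())"
```

```text
the job is handed in; nothing more can be done
None
```

Job handed in at about 67 s: by my measurements all six buffers I found are in the pan, the emptied insert is home in its cell, and the lever is in the near notch at about -0.5 rad; sign-off returned no verdict.

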